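Weigh lopsided crank arms

ROBOT

A 7-joint arm with a two-finger parallel gripper is mounted at the origin on a cart in front of the work surface, level with it; the furniture and walls round the work are solid. World frame = base frame: x ahead of the robot, y to its left, z up, the work surface at z = 0. Lengths are in m, angles in rad, forces in N, time in s.
With the tool pointing down it reaches from about 0.4 to 0.85 m from the base axis. Payload 4.5 kg.
Tool frame: the origin (TCP) lies at the very end of the fingers, on their centre line; the grasp point (between the pads) lies 19 mm behind it (r.grip_point_offset is the distance from the TCP to the grasp point, in m); z points along the fingers, y is the line along which they close (so a half turn about z gives the same grasp; the last joint's range is limited). The gripper opens to 88 mm and grips with 3 to 60 N. Pads are 18 mm wide; open, the fingers measure 123 mm over their backs; the gripper's body (75 mm by 187 mm) begins 45 mm behind the grasp point.
Start: joints at [-1.079, 0.689, -0.195, 1.565, 0.157, 0.902, -0.215], TCP at [0.276, 0.561, 0.239] pointing down, gripper open.
Joint ranges: [-3.01, 3.01], [-0.46, 2.08], [-1.47, 1.51], [0.13, 2.56], [-1, 4.14], [0.04, 2.09], [-2.66, 2.66]. Speed limits (rad/s): [2.57, 2.57, 3.14, 3.14, 3.14, 3.14, 3.14].

INTERFACE

Orientations are given as a unit quaternion [x, y, z, w].
In Python, from plant import r gives the robot as it stands.
- The arm moves only by the tool carry_out, never from a script. Its argument "rows" is a list of rows, each a list of 3 entries, a list of its own where there are three numbers: the shift along the tool's x, y, z in cm, then the turn, a rotation vector about the tool's x, y, z in degrees, then the closure, from 0 (fully open) to 1 (shut). A call has 1 to 12 rows; each row is the pose to reach, as a shift and turn from the pose commanded when the call began, along the tool's axes at that moment; what a row does not reach only later rows make up. A row lasts 1/10 s, in which the tool goes at most 50 mm and 8.59 degrees, less where a joint would pass 70% of its speed; a pose out of reach is approached as far as the arm can. A call with a gripper value outside its range is refused whole. The fingers move at their own pace and stop on an object; "newtons" is the grip in N (left out, the last holds). Time passes only in rows, so rows that repeat a pose let the fingers close. It gives the time, the measured TCP pose, the force, the opening and the grip force at its end, in the units of the state.
- r.get_state(): the state, without advancing time (a new reading comes with each control period).
- r.snapshot(name): name is "side" or "top"; returns a dict with "image" (384x512x3 uint8, red, green, blue), "fx", "fy", "cx", "cy" (pixels), "dist_coeffs" ([k1, k2, p1, p2, k3] as OpenCV has them; the pictures are not rectified), "pose" (4x4, takes a point from camera to world coordinates). Camera axes: x right, y up, looking along -z (the intrinsics and any distortion apply to the point x, -y, -z); pixel columns grow to the right and rows downward; lengths in m; the calibration is good to about 2 mm. A picture is of the moment at which its call begins. There is no depth.
- r.finish_job(): hands the job in; it is judged then, once.
The state is a dict: "clock": time; "q": joint angles; "qd": joint speeds; "joint_torque": joint torques, N m; "tool_pos": TCP position; "eef_rot": TCP orientation; "contact_force": force on the tool from outside, world axes, zero at the start; "moment": the same for the moment, N m; "opening": opening from 0.0 (shut) to 1.0 (fully open); "finger_force": force on a finger pad.
Only numpy, scipy, OpenCV 4.12 (cv2) and the standard library are available. Lean on these libraries where they do the work, as an engineer would, in place of code of your own. Each camera call takes 0.05 s, during which the arm holds its last target. There are 200 camera calls.

TASK

Weigh the crank arms: zero the empty bench scale by pressing its button, lay every crank arm on a pad of its own, centred on the pad between its two stops with the big end to the tall stop, let go, and when all are there press the button again to record; then lay them all back flat on the open bench, well clear of the scale and not on top of anything. Their weight is uneven in a way you cannot see, so find each one's balance point first by trial lifts just off the surface, shifting the grip, and whenever you carry one keep it level, never hanging aslant. Leave everything else on the bench where it is.

Things in the scene. Friction and masses are not known exactly. Their poses are not given: they have to be found in the camera images.
- crank_a: Aluminium crank arm 160 mm long, flat underside. Origin: middle of its length, on the underside; x along it to the big end, z up. Big round end 36 mm dia., centre x=+62 mm; small round end 26 mm dia., centre x=-67 mm; both 24 mm tall. Bar between: 18 mm wide, 7 to 17 mm above the underside, free to grip x=-54 to +44. All cranks look alike; any may be absent.
- crank_a_big_end (a point): Centre of the upper face of crank_a's big round end (crank x=+62 mm), 24 mm above the underside.
- crank_b: Crank arm, outside just like crank_a. Each crank weighs 0.65 to 0.95 kg; hidden steel inserts put its balance point anywhere from x=-38 to +40 mm, other in each crank and run. The bar is polished and slippery: grip with 50 to 60 N; held more than about 20 mm off balance, the heavy end swings down in the fingers. May be absent.
- crank_b_big_end (a point): Centre of the upper face of crank_b's big round end (crank x=+62 mm), 24 mm above the underside.
- crank_c: Crank arm, outside exactly like crank_a, with its own hidden balance point as told at crank_b. May be absent.
- crank_c_big_end (a point): Centre of the upper face of crank_c's big round end (crank x=+62 mm), 24 mm above the underside.
- scale: Fixed low bench scale, grey case 220 mm (its x) by 246 mm (its y), origin in the middle at bench level; x points about to the robot's right, y away from it. Let flush into its top, three parallel steel pads for one crank each, along x, 76 mm apart, with a tall end stop at +x (top 62 mm above the bench) and a low one at -x (44 mm); ribs 4 mm high between the pads.
- pad_1 (a point): Centre of the upper face of the pad nearest the robot, at scale y = -76 mm, x = 0 (on the scribed cross, midway between its stops). Same axes as the scale: x along the pad to the tall stop. Pad 44 mm wide, face 30 mm above the bench, 186 mm between stops; ribs 38 mm to either side.
- pad_2 (a point): Centre of the upper face of the pad in the middle, at scale y = 0 mm, x = 0 (on the scribed cross, midway between its stops). Same axes as the scale: x along the pad to the tall stop. Pad 44 mm wide, face 30 mm above the bench, 186 mm between stops; ribs 38 mm to either side.
- pad_3 (a point): Centre of the upper face of the pad farthest from the robot, at scale y = 76 mm, x = 0 (on the scribed cross, midway between its stops). Same axes as the scale: x along the pad to the tall stop. Pad 44 mm wide, face 30 mm above the bench, 186 mm between stops; ribs 38 mm to either side.
- record_button (a joint): Travel of the scale's push button in m: 0 up, 0.006 fully down; a spring (5 N at full travel) brings it back.
- record_button_top (a point): Centre of the top of the round button (28 mm diameter), which faces up on a small console on the robot's side of the scale, near its tall-stop end (scale x=+70, y=-152 mm); moves with it.
- carton: Blue carton 50 x 95 x 48 mm, a bystander on the bench (origin: centre of underside).
- caliper: Brake caliper 51 x 91 x 33 mm, a bystander lying on the bench (origin: centre of underside).
- hexes: Orange folding hex key set 30 x 90 x 22 mm, a bystander lying on the bench (origin: centre of underside).

How it is judged:
On the way, in this order (a step that is already met when the one before it is completed fails the run):
1. the button is pressed down while no crank arm is on the scale (value of joint record_button above 0.0045 m and horizontal distance between each of crank_a, crank_b, crank_c and scale above 0.14 m), for 0.05 s.
2. every crank arm present lies centred on a pad between the stops, big end to the tall stop, let go and at rest (((x of crank_a in the frame of pad_1 between -0.006 and 0.006 m and y of crank_a in the frame of pad_1 between -0.006 and 0.006 m and z of crank_a in the frame of pad_1 between -0.004 and 0.004 m and x of crank_a_big_end in the frame of pad_1 above 0.03 m and angle between the x axis of crank_a and the x axis of pad_1, either way round below 0.1 rad and angle between crank_a's own z axis and vertical below 0.08 rad) or (x of crank_a in the frame of pad_2 between -0.006 and 0.006 m and y of crank_a in the frame of pad_2 between -0.006 and 0.006 m and z of crank_a in the frame of pad_2 between -0.004 and 0.004 m and x of crank_a_big_end in the frame of pad_2 above 0.03 m and angle between the x axis of crank_a and the x axis of pad_2, either way round below 0.1 rad and angle between crank_a's own z axis and vertical below 0.08 rad) or (x of crank_a in the frame of pad_3 between -0.006 and 0.006 m and y of crank_a in the frame of pad_3 between -0.006 and 0.006 m and z of crank_a in the frame of pad_3 between -0.004 and 0.004 m and x of crank_a_big_end in the frame of pad_3 above 0.03 m and angle between the x axis of crank_a and the x axis of pad_3, either way round below 0.1 rad and angle between crank_a's own z axis and vertical below 0.08 rad)) and ((x of crank_b in the frame of pad_1 between -0.006 and 0.006 m and y of crank_b in the frame of pad_1 between -0.006 and 0.006 m and z of crank_b in the frame of pad_1 between -0.004 and 0.004 m and x of crank_b_big_end in the frame of pad_1 above 0.03 m and angle between the x axis of crank_b and the x axis of pad_1, either way round below 0.1 rad and angle between crank_b's own z axis and vertical below 0.08 rad) or (x of crank_b in the frame of pad_2 between -0.006 and 0.006 m and y of crank_b in the frame of pad_2 between -0.006 and 0.006 m and z of crank_b in the frame of pad_2 between -0.004 and 0.004 m and x of crank_b_big_end in the frame of pad_2 above 0.03 m and angle between the x axis of crank_b and the x axis of pad_2, either way round below 0.1 rad and angle between crank_b's own z axis and vertical below 0.08 rad) or (x of crank_b in the frame of pad_3 between -0.006 and 0.006 m and y of crank_b in the frame of pad_3 between -0.006 and 0.006 m and z of crank_b in the frame of pad_3 between -0.004 and 0.004 m and x of crank_b_big_end in the frame of pad_3 above 0.03 m and angle between the x axis of crank_b and the x axis of pad_3, either way round below 0.1 rad and angle between crank_b's own z axis and vertical below 0.08 rad)) and ((x of crank_c in the frame of pad_1 between -0.006 and 0.006 m and y of crank_c in the frame of pad_1 between -0.006 and 0.006 m and z of crank_c in the frame of pad_1 between -0.004 and 0.004 m and x of crank_c_big_end in the frame of pad_1 above 0.03 m and angle between the x axis of crank_c and the x axis of pad_1, either way round below 0.1 rad and angle between crank_c's own z axis and vertical below 0.08 rad) or (x of crank_c in the frame of pad_2 between -0.006 and 0.006 m and y of crank_c in the frame of pad_2 between -0.006 and 0.006 m and z of crank_c in the frame of pad_2 between -0.004 and 0.004 m and x of crank_c_big_end in the frame of pad_2 above 0.03 m and angle between the x axis of crank_c and the x axis of pad_2, either way round below 0.1 rad and angle between crank_c's own z axis and vertical below 0.08 rad) or (x of crank_c in the frame of pad_3 between -0.006 and 0.006 m and y of crank_c in the frame of pad_3 between -0.006 and 0.006 m and z of crank_c in the frame of pad_3 between -0.004 and 0.004 m and x of crank_c_big_end in the frame of pad_3 above 0.03 m and angle between the x axis of crank_c and the x axis of pad_3, either way round below 0.1 rad and angle between crank_c's own z axis and vertical below 0.08 rad)) and linear speed of each of crank_a, crank_b, crank_c below 0.02 m/s and contact force between the fingers and crank_a below 0.3 N and contact force between the fingers and crank_b below 0.3 N and contact force between the fingers and crank_c below 0.3 N), for 0.3 s.
3. the button is pressed down again with all crank arms lying on their pads (value of joint record_button above 0.0045 m and ((x of crank_a in the frame of pad_1 between -0.006 and 0.006 m and y of crank_a in the frame of pad_1 between -0.006 and 0.006 m and z of crank_a in the frame of pad_1 between -0.004 and 0.004 m and x of crank_a_big_end in the frame of pad_1 above 0.03 m and angle between the x axis of crank_a and the x axis of pad_1, either way round below 0.1 rad and angle between crank_a's own z axis and vertical below 0.08 rad) or (x of crank_a in the frame of pad_2 between -0.006 and 0.006 m and y of crank_a in the frame of pad_2 between -0.006 and 0.006 m and z of crank_a in the frame of pad_2 between -0.004 and 0.004 m and x of crank_a_big_end in the frame of pad_2 above 0.03 m and angle between the x axis of crank_a and the x axis of pad_2, either way round below 0.1 rad and angle between crank_a's own z axis and vertical below 0.08 rad) or (x of crank_a in the frame of pad_3 between -0.006 and 0.006 m and y of crank_a in the frame of pad_3 between -0.006 and 0.006 m and z of crank_a in the frame of pad_3 between -0.004 and 0.004 m and x of crank_a_big_end in the frame of pad_3 above 0.03 m and angle between the x axis of crank_a and the x axis of pad_3, either way round below 0.1 rad and angle between crank_a's own z axis and vertical below 0.08 rad)) and ((x of crank_b in the frame of pad_1 between -0.006 and 0.006 m and y of crank_b in the frame of pad_1 between -0.006 and 0.006 m and z of crank_b in the frame of pad_1 between -0.004 and 0.004 m and x of crank_b_big_end in the frame of pad_1 above 0.03 m and angle between the x axis of crank_b and the x axis of pad_1, either way round below 0.1 rad and angle between crank_b's own z axis and vertical below 0.08 rad) or (x of crank_b in the frame of pad_2 between -0.006 and 0.006 m and y of crank_b in the frame of pad_2 between -0.006 and 0.006 m and z of crank_b in the frame of pad_2 between -0.004 and 0.004 m and x of crank_b_big_end in the frame of pad_2 above 0.03 m and angle between the x axis of crank_b and the x axis of pad_2, either way round below 0.1 rad and angle between crank_b's own z axis and vertical below 0.08 rad) or (x of crank_b in the frame of pad_3 between -0.006 and 0.006 m and y of crank_b in the frame of pad_3 between -0.006 and 0.006 m and z of crank_b in the frame of pad_3 between -0.004 and 0.004 m and x of crank_b_big_end in the frame of pad_3 above 0.03 m and angle between the x axis of crank_b and the x axis of pad_3, either way round below 0.1 rad and angle between crank_b's own z axis and vertical below 0.08 rad)) and ((x of crank_c in the frame of pad_1 between -0.006 and 0.006 m and y of crank_c in the frame of pad_1 between -0.006 and 0.006 m and z of crank_c in the frame of pad_1 between -0.004 and 0.004 m and x of crank_c_big_end in the frame of pad_1 above 0.03 m and angle between the x axis of crank_c and the x axis of pad_1, either way round below 0.1 rad and angle between crank_c's own z axis and vertical below 0.08 rad) or (x of crank_c in the frame of pad_2 between -0.006 and 0.006 m and y of crank_c in the frame of pad_2 between -0.006 and 0.006 m and z of crank_c in the frame of pad_2 between -0.004 and 0.004 m and x of crank_c_big_end in the frame of pad_2 above 0.03 m and angle between the x axis of crank_c and the x axis of pad_2, either way round below 0.1 rad and angle between crank_c's own z axis and vertical below 0.08 rad) or (x of crank_c in the frame of pad_3 between -0.006 and 0.006 m and y of crank_c in the frame of pad_3 between -0.006 and 0.006 m and z of crank_c in the frame of pad_3 between -0.004 and 0.004 m and x of crank_c_big_end in the frame of pad_3 above 0.03 m and angle between the x axis of crank_c and the x axis of pad_3, either way round below 0.1 rad and angle between crank_c's own z axis and vertical below 0.08 rad))), for 0.05 s.
At the end, for the whole second after the job is handed in: Every crank arm present lies flat on the bench itself (underside within 5 mm of it, upright within 0.06 rad), its middle more than 150 mm from the scale's middle, let go and at rest; the button is up again (linear speed of each of crank_a, crank_b, crank_c below 0.02 m/s and contact force between the fingers and crank_a below 0.3 N and contact force between the fingers and crank_b below 0.3 N and contact force between the fingers and crank_c below 0.3 N and horizontal distance between each of crank_a, crank_b, crank_c and scale above 0.15 m and height (world z) of crank_a between -0.004 and 0.005 m and angle between each of crank_a, crank_b, crank_c's own z axis and vertical below 0.06 rad and height (world z) of crank_b between -0.004 and 0.005 m and height (world z) of crank_c between -0.004 and 0.005 m and value of joint record_button below 0.002 m); the robot touches nothing.
It fails at once if a crank arm hangs aslant by more than 0.2 rad while its middle is more than 70 mm above the bench ((height (world z) of crank_a above 0.07 m and angle between crank_a's own z axis and vertical above 0.2 rad) or (height (world z) of crank_b above 0.07 m and angle between crank_b's own z axis and vertical above 0.2 rad) or (height (world z) of crank_c above 0.07 m and angle between crank_c's own z axis and vertical above 0.2 rad)).
It fails at once if the carton, the caliper or the hex key set is moved by more than 30 mm (distance of any of carton, caliper, hexes from where it was at the start of the episode above 0.03 m).
Of crank_a, crank_b, crank_c only 2 to 3 are there at a start; the rules pass over those that are not, and their reading is None.
At some moment in a run one of crank_a, crank_b, crank_c may be knocked a few centimetres aside while the robot is not near it.
It also fails if it takes over 210 s, if anything falls off the work surface, if the arm or the gripper's body presses on something with over 40 N, if the wrist force passes 120 N, or if a joint passes its speed limit or range.

## Working session

There is one attempt and no reset: what is moved stays moved. The work goes in short steps, Python scripts to look and compute and a tool call to move; the robot and the scene stay as the last step left them, time stands still between calls to the robot, and variables do not carry over. Pictures are saved under pics/ and viewed, at most 14 in all, crops included, and the job is handed in when it is done.

Besides the shell and the picture viewer there is one more tool, called after "Request:" by a JSON object that holds its "fn" and its "kwargs". carry_out: Moves the arm, as the interface text tells. Its arguments: {"type":"object","properties":{"rows":{"type":"array"},"newtons":{"type":"number"}},"required":["rows"]}

```bash
ls; mkdir -p pics; python3 - <<'E'
from plant import r
import cv2,numpy as np
s=r.get_state()
print({k:np.round(v,3) for k,v in s.items()})
for n in("top","side"):
    d=r.snapshot(n); cv2.imwrite(f"pics/{n}0.png",d["image"][:,:,::-1]); print(n,d["fx"],d["fy"],d["cx"],d["cy"],d["dist_coeffs"],np.round(d["pose"],4).tolist())
E
```

```text
pics
{'clock': np.float64(0.0), 'q': array([-1.079,  0.69 , -0.195,  1.566,  0.157,  0.903, -0.215]), 'qd': array([ 0.001,  0.   ,  0.   ,  0.001,  0.   , -0.001,  0.001]), 'joint_torque': array([-1.0000e-03, -5.2756e+01, -1.2670e+00, -1.5343e+01, -5.3000e-02,
        7.0000e-03,  0.0000e+00]), 'tool_pos': array([0.276, 0.56 , 0.238]), 'eef_rot': array([ 0.227,  0.974, -0.001, -0.   ]), 'contact_force': array([ 0.542,  0.069, -0.176]), 'moment': array([ 0.006, -0.012,  0.049]), 'finger_force': np.float64(0.0), 'opening': np.float64(1.001)}
top 434.3410106294905 434.3410106294905 261.62569198140085 191.60340648468403 [-0.11604138  0.          0.          0.          0.        ] [[0.0118, 0.9912, -0.1315, 0.405], [-0.9998, 0.0139, 0.0151, 0.2439], [0.0168, 0.1313, 0.9912, 0.9858], [0.0, 0.0, 0.0, 1.0]]
side 422.2445767637007 422.2445767637007 249.5152853325158 187.73255815550215 [0.02363374 0.         0.         0.         0.        ] [[0.9372, 0.1454, -0.317, 0.192], [-0.3482, 0.3385, -0.8742, -0.724], [-0.0198, 0.9297, 0.3679, 0.4879], [0.0, 0.0, 0.0, 1.0]]
```

View pics/top0.png

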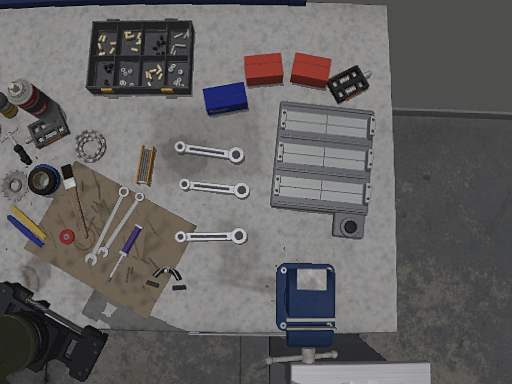

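View pics/side0.png

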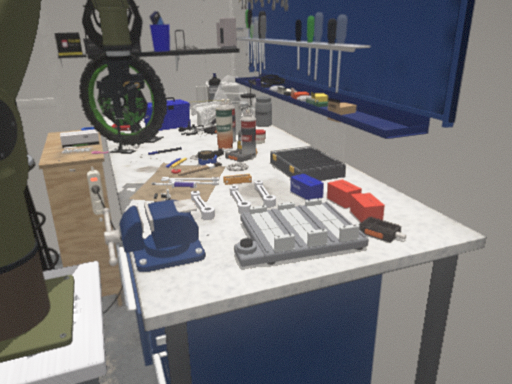

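The top view shows three cranks, centred near (210,152), (215,187) and (212,236), all with the big end to the right. The scale is at about (323,157), its button is near (350,227), and the blue vise is at about (305,300). I'll zoom in on the cranks and scale.

```bash
cat > h.py <<'E'
from plant import r
import cv2,numpy as np
from scipy.spatial.transform import Rotation as R
def snap(n="top"): return r.snapshot(n)
def ray(d,u,v):
    K=np.array([[d["fx"],0,d["cx"]],[0,d["fy"],d["cy"]],[0,0,1]])
    p=cv2.undistortPoints(np.array([[[u,v]]],float),K,np.array(d["dist_coeffs"]))[0,0]
    P=np.array(d["pose"]); return P[:3,3],P[:3,:3]@np.array([p[0],-p[1],-1.])
def onz(d,u,v,z):
    o,w=ray(d,u,v); return o+w*(z-o[2])/w[2]
def proj(d,X):
    P=np.array(d["pose"]); c=P[:3,:3].T@(np.array(X,float)-P[:3,3])
    K=np.array([[d["fx"],0,d["cx"]],[0,d["fy"],d["cy"]],[0,0,1]])
    return cv2.projectPoints(np.array([[c[0],-c[1],-c[2]]]),np.zeros(3),np.zeros(3),K,np.array(d["dist_coeffs"]))[0][0,0]
def go(xyz,yaw=None):
    """shift (cm) in tool axes and turn about tool z to put tcp at xyz, tool y at yaw (mod pi)"""
    s=r.get_state(); T=R.from_quat(s["eef_rot"]).as_matrix()
    sh=T.T@(np.array(xyz)-s["tool_pos"])*100
    out=[np.round(sh,2).tolist()]
    if yaw is not None:
        cur=np.arctan2(T[1,1],T[0,1]); t=-(yaw-cur); t=(t+np.pi/2)%np.pi-np.pi/2
        out.append(round(np.degrees(t),1))
    return out
E
python3 - <<'E'
from h import *
d=snap(); im=d["image"][:,:,::-1]
cv2.imwrite("pics/top1.png",cv2.resize(im[90:250,160:390],None,fx=3.4,fy=3.4,interpolation=cv2.INTER_CUBIC))
E
```

```text
(no output)
```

View pics/top1.png

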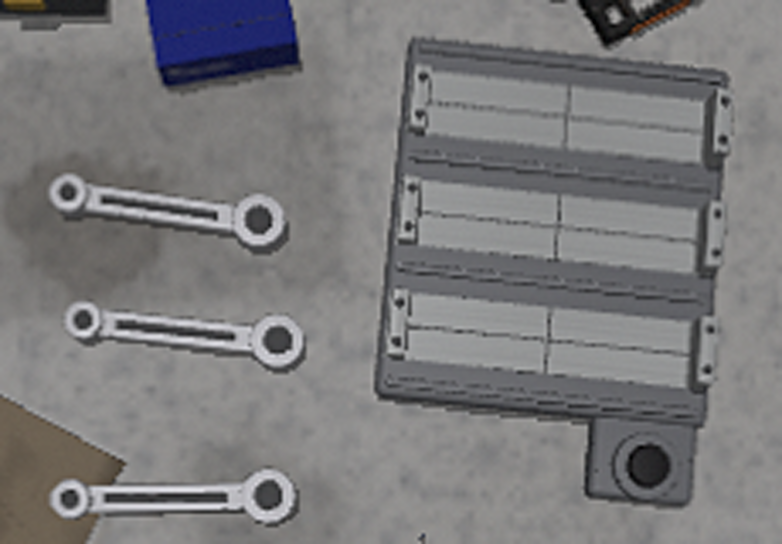

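The crop shows the pad crosses at crop pixels (548,341), (558,226) and (567,118), and the button at (648,462). In each crank the end holes are clear dark discs inside white rings. I'll measure the cranks from their ring holes.

```bash
cat >> h.py <<'E'
def cranks(d,z=0.024,th=185,roi=(60,300,130,392)):
    g=cv2.cvtColor(d["image"],cv2.COLOR_RGB2GRAY); k=4
    g=cv2.resize(g,None,fx=k,fy=k,interpolation=cv2.INTER_CUBIC)
    m=(g>th).astype(np.uint8); cs,hi=cv2.findContours(m,cv2.RETR_CCOMP,cv2.CHAIN_APPROX_NONE)
    res=[]
    for i,c in enumerate(cs):
        if hi[0][i][3]>=0: continue
        x,y,w,h=cv2.boundingRect(c); A=cv2.contourArea(c)
        if not(roi[0]<(y+h/2)/k<roi[1] and roi[2]<(x+w/2)/k<roi[3]) or A<600*4 or A>20000: continue
        ho=[]
        j=hi[0][i][2]
        while j>=0:
            a=cv2.contourArea(cs[j]); M=cv2.moments(cs[j])
            if a>150:
                (rw,rh)=cv2.minAreaRect(cs[j])[1]
                ho.append((a,max(rw,rh)/min(rw,rh),(M["m10"]/M["m00"]+.5)/k-.5,(M["m01"]/M["m00"]+.5)/k-.5))
            j=hi[0][j][0]
        ro=sorted([q for q in ho if q[1]<1.6],key=lambda q:-q[0])
        if len(ro)<2: print("skip",(x+w/2)/k,(y+h/2)/k,A,len(ho)); continue
        b=onz(d,ro[0][2],ro[0][3],z)[:2]; s=onz(d,ro[1][2],ro[1][3],z)[:2]
        u=(b-s)/np.linalg.norm(b-s); o=b-u*0.062
        res.append(dict(o=o,yaw=np.arctan2(u[1],u[0]),L=np.linalg.norm(b-s),b=b,s=s))
    return sorted(res,key=lambda q:q["o"][0])
E
python3 - <<'E'
from h import *
d=snap()
f=lambda u,v,z: onz(d,160+(u+.5)/3.4-.5,90+(v+.5)/3.4-.5,z)
P=[f(548,341,.03),f(558,226,.03),f(567,118,.03)]
print(np.round(P,4), np.linalg.norm(P[1]-P[0]),np.linalg.norm(P[2]-P[1]))
e=(P[2]-P[0])[:2]; yaw=np.arctan2(e[1],e[0])-np.pi/2; print("scale x yaw",np.degrees(yaw))
# lines along pads
for a,b in(((420,330),(690,352)),((425,213),(697,239)),((432,105),(702,131))):
    q=f(*b,.03)-f(*a,.03); print(np.degrees(np.arctan2(q[1],q[0])))
for z in(.03,.04,.05): print("btn",f(648,462,z))
c2=P[1][:2]; ex=np.array([np.cos(yaw),np.sin(yaw)]); ey=np.array([-ex[1],ex[0]])
print("btn pred",c2+.07*ex-.152*ey)
for c in cranks(d): print({k:np.round(v,4) for k,v in c.items()}, np.degrees(c["yaw"]))
E
```

```text
[[0.5375 0.0973 0.03  ]
 [0.6146 0.0901 0.03  ]
 [0.689  0.0832 0.03  ]] 0.0775051619810826 0.07464676118303916
scale x yaw -95.34429353836147
-93.85863155020124
-94.49893918646738
-94.38373483331075
btn [0.45877101 0.03201426 0.03      ]
btn [0.45820883 0.03423133 0.04      ]
btn [0.45764665 0.0364484  0.05      ]
btn pred [0.45678404 0.03454283]
skip 216.375 235.75 6512.0 2
```

```bash
python3 - <<'E'
from h import *
d=snap(); g=cv2.cvtColor(d["image"],cv2.COLOR_RGB2GRAY)
print(g[235,170:250]); print(g[152,170:250])
for th in(165,175,195,205,215):
  print(th)
  for c in cranks(d,th=th): print({k:np.round(v,4) for k,v in c.items()}, np.degrees(c["yaw"]))
E
```

```text
[ 94  99  98  96 114 162 191 152  52  58  65  59  91 165 203 160 147 183
 183 186 132  66  65  62  59  61  60  76  85  69  58  60  61  79  86  87
  61  48  48  48  47  49  49  48  50  50  50  50  50  53  53  53  55  58
  56  51  76 179 189 187 188 180 188 196 141  71  64  70  70  70  69  66
  49 185 189 191 157  80 120 123]
[ 94  93  93  93  94  97  95  83  71  87  93  80  68  67  73  75  83  92
 101 108 116 127 137 150 165 150 176 197 199 199 191 188 185 179 178 178
 179 153 145 121  74  59  53  49  51  50  51  55  60  59  69  80  80  84
 173 182 179 182 144 181 181 188 113  59  62  64  62  60  56 125 177 178
 189 141 120 124 125 124 120 120]
165
skip 216.5 235.875 7289.0 2
skip 219.375 189.625 7066.5 2
skip 214.5 153.5 6580.0 2
175
skip 216.5 235.75 6967.0 2
skip 219.5 189.625 6642.0 2
skip 207.0 151.25 3875.0 1
195
205
215
```

```bash
sed -i 's/th=185/th=148/' h.py; python3 - <<'E'
from h import *
d=snap()
for th in(138,143,148,155):
  print(th)
  for c in cranks(d,th=th): print({k:np.round(v,4) for k,v in c.items()}, np.degrees(c["yaw"]))
E
```

```text
138
skip 311.875 279.625 6059.5 0
skip 341.75 197.5 5337.0 0
skip 342.5 187.25 5227.0 0
skip 297.375 187.25 11798.5 1
skip 344.25 163.75 4952.0 0
skip 303.125 159.625 5056.0 0
skip 345.0 153.875 4792.0 0
skip 303.875 149.5 5034.5 0
skip 346.625 131.625 4385.0 0
skip 305.375 127.0 4591.0 0
skip 347.5 121.75 4312.0 0
skip 303.5 118.125 5164.0 0
{'o': array([0.4329, 0.3411]), 'yaw': np.float64(-1.536), 'L': np.float64(0.1292), 'b': array([0.435 , 0.2792]), 's': array([0.4305, 0.4083])} -88.00397962212311
{'o': array([0.5423, 0.3365]), 'yaw': np.float64(-1.6615), 'L': np.float64(0.1295), 'b': array([0.5367, 0.2748]), 's': array([0.5484, 0.4037])} -95.19454537032497
{'o': array([0.6255, 0.3505]), 'yaw': np.float64(-1.7049), 'L': np.float64(0.1292), 'b': array([0.6172, 0.2891]), 's': array([0.6345, 0.4171])} -97.68081297175597
143
skip 311.75 279.625 5385.0 1
skip 178.875 271.0 3110.5 0
skip 370.75 237.625 2855.0 0
skip 272.0 210.5 3204.0 0
skip 341.75 197.5 5097.5 0
skip 180.75 207.25 7856.0 1
skip 219.375 189.5 7705.5 2
skip 342.375 187.25 5029.5 0
skip 300.375 182.875 5242.0 0
skip 296.
[... 152 characters left out ...]
54.0 1
skip 305.375 127.0 2544.0 0
skip 366.0 91.75 3136.0 0
{'o': array([0.4329, 0.3412]), 'yaw': np.float64(-1.5363), 'L': np.float64(0.1292), 'b': array([0.435 , 0.2792]), 's': array([0.4305, 0.4083])} -88.02292865709074
{'o': array([0.6255, 0.3506]), 'yaw': np.float64(-1.7053), 'L': np.float64(0.1291), 'b': array([0.6172, 0.2891]), 's': array([0.6345, 0.4171])} -97.7055873044128
148
skip 311.75 279.625 3107.0 0
skip 216.375 235.75 7675.5 2
skip 341.625 197.625 4831.0 2
skip 296.875 193.25 5130.5 1
skip 219.5 189.5 7542.0 2
skip 300.375 182.875 5057.0 1
skip 303.0 159.5 2435.0 0
skip 214.5 153.25 7191.5 2
155
skip 216.5 235.75 7519.0 2
skip 219.375 189.5 7366.5 2
skip 214.5 153.5 6941.0 2
```

```bash
python3 - <<'E'
s=open('h.py').read()
s=s.replace("def cranks(","def cranks1(").replace(' print("skip",(x+w/2)/k,(y+h/2)/k,A,len(ho));','')
s+='''
def cranks(d,z=0.024,**k):
    R_=[]
    for th in(138,143,133,128,148,153,160,168):
        for c in cranks1(d,z,th,**k):
            if abs(c["L"]-.129)<.006 and all(np.linalg.norm(c["o"]-q["o"])>.03 for q in R_): R_.append(c)
    return sorted(R_,key=lambda q:q["o"][0])
'''
open('h.py','w').write(s)
from h import *
d=snap()
for c in cranks(d): print(c["o"],np.degrees(c["yaw"]),c["L"])
for z in(0,.05,.1,.15): print(z,onz(d,305,263,z))
print(go([.457,.035,.12],np.pi/2))
E
```

```text
[0.43287875 0.3411097 ] -88.00885892345975 0.1292445530605797
[0.54228229 0.33658821] -95.19812960767409 0.12941190586778276
[0.62551953 0.35055898] -97.684862021052 0.129161372973267
0 [0.3748975  0.12922769 0.        ]
0.05 [0.37642633 0.13504488 0.05      ]
0.1 [0.37795516 0.14086207 0.1       ]
0.15 [0.37948399 0.14667925 0.15      ]
[[-39.45, -39.15, 11.87], np.float64(-26.2)]
```

Request:
{"fn": "carry_out", "kwargs": {"rows": [[[-39.45,-39.15,0],[0,0,-26.2],1],[[-39.45,-39.15,0],[0,0,-26.2],1],[[-39.45,-39.15,0],[0,0,-26.2],1],[[-39.45,-39.15,0],[0,0,-26.2],1],[[-39.45,-39.15,0],[0,0,-26.2],1],[[-39.45,-39.15,0],[0,0,-26.2],1],[[-39.45,-39.15,11],[0,0,-26.2],1],[[-39.45,-39.15,11],[0,0,-26.2],1],[[-39.45,-39.15,11],[0,0,-26.2],1],[[-39.45,-39.15,11],[0,0,-26.2],1],[[-39.45,-39.15,11],[0,0,-26.2],1],[[-39.45,-39.15,11],[0,0,-26.2],1]]}}

```text
clock: 1.55
tool_pos: [0.4574, 0.0308, 0.1274]
eef_rot: [0.003, 1.0, -0.001, -0.001]
contact_force: [0.0, 0.4, -0.1]
opening: 0.005
finger_force: 0.0
```

Request:
{"fn": "carry_out", "kwargs": {"rows": [[[0,0,0],[0,0,0],1],[[0,0,0],[0,0,0],1],[[0,0,0],[0,0,0],1],[[0,0,0],[0,0,0],1]]}}

```text
clock: 1.95
tool_pos: [0.4572, 0.0369, 0.1293]
eef_rot: [-0.001, 1.0, 0.001, 0.001]
contact_force: [-0.6, 0.2, -0.1]
opening: 0.005
finger_force: 0.0
```

```bash
python3 - <<'E'
from h import *
print(r.get_state()["tool_pos"],r.get_state()["eef_rot"],go([.457,.035,.06],np.pi/2))
d=snap();im=d["image"][:,:,::-1]
print(proj(d,r.get_state()["tool_pos"]))
a=cv2.resize(im[150:350,230:430],None,fx=2.5,fy=2.5)
b=cv2.resize(snap("side")["image"][:,:,::-1][120:320,100:400],None,fx=1.5,fy=1.5)
a=a[:300]; cv2.imwrite("pics/p1.png",np.hstack([a[:300,:],b[:300,:300]]))
E
```

```text
[0.45717618 0.03687366 0.12928776] [-1.20113226e-03  9.99998970e-01  5.56694853e-04  5.55003591e-04] [[0.03, -0.2, 6.93], np.float64(0.1)]
[358.81658799 223.61195781]
```

View pics/p1.png

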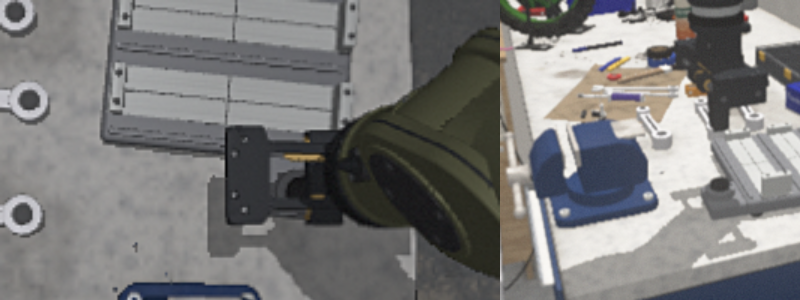

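The closed gripper hangs over the console, clear of the vise. I'll lower it gently.

Request:
{"fn": "carry_out", "kwargs": {"rows": [[[0,-0.2,4],[0,0,0],1],[[0,-0.2,7],[0,0,0],1],[[0,-0.2,7.4],[0,0,0],1],[[0,-0.2,7.8],[0,0,0],1],[[0,-0.2,7.8],[0,0,0],1],[[0,-0.2,7.8],[0,0,0],1]]}}

```text
clock: 2.65
tool_pos: [0.4577, 0.0333, 0.0518]
eef_rot: [0.0, 1.0, 0.0, 0.001]
contact_force: [-1.1, -0.1, 0.5]
opening: 0.003
finger_force: 0.0
```

Request:
{"fn": "carry_out", "kwargs": {"rows": [[[0,0,0.2],[0,0,0],1],[[0,0,0.4],[0,0,0],1],[[0,0,0.6],[0,0,0],1],[[0,0,0.6],[0,0,0],1]]}}

```text
clock: 3.05
tool_pos: [0.4577, 0.0331, 0.0448]
eef_rot: [0.0, 1.0, 0.0, 0.001]
contact_force: [0.8, 0.0, 3.7]
opening: 0.001
finger_force: 1.7
```

Request:
{"fn": "carry_out", "kwargs": {"rows": [[[0,0,0.2],[0,0,0],1],[[0,0,0.3],[0,0,0],1],[[0,0,0.4],[0,0,0],1],[[0,0,0.4],[0,0,0],1]]}}

```text
clock: 3.45
tool_pos: [0.4577, 0.0331, 0.0421]
eef_rot: [0.0, 1.0, -0.0, 0.001]
contact_force: [-0.0, -0.1, 21.5]
opening: 0.007
finger_force: 10.8
```

Request:
{"fn": "carry_out", "kwargs": {"rows": [[[0,0,-4],[0,0,0],1],[[0,0,-9],[0,0,0],0.5],[[0,0,-13],[0,0,0],0.5],[[0,0,-13],[0,0,0],0.5],[[0,0,-13],[0,0,0],0.5]]}}

```text
clock: 3.95
tool_pos: [0.457, 0.0328, 0.171]
eef_rot: [0.001, 1.0, 0.0, 0.0]
contact_force: [-0.5, 0.7, -0.2]
opening: 0.34
finger_force: 0.0
```

```bash
python3 - <<'E'
from h import *
s=r.get_state(); print(s["q"],s["tool_pos"])
d=snap()
for c in cranks(d):
  print(c["o"],np.degrees(c["yaw"]),go([*c["o"],.1],c["yaw"]+np.pi/2))
E
```

```text
[ 0.07185352  0.61504996 -0.38103989  2.11809646  0.47439145  0.48924556
  0.89993435] [0.45695927 0.03278758 0.17097303]
[0.43286639 0.34115132] -87.99368947627171 [[2.36, 30.85, 7.0], np.float64(87.9)]
[0.62545172 0.35052168] -97.71762585194688 [[-16.9, 31.8, 6.97], np.float64(-82.3)]
```

Request:
{"fn": "carry_out", "kwargs": {"rows": [[[-16.9,31.8,0],[0,0,97.7],0.5],[[-16.9,31.8,0],[0,0,97.7],0.5],[[-16.9,31.8,0],[0,0,97.7],0.5],[[-16.9,31.8,0],[0,0,97.7],0.5],[[-16.9,31.8,0],[0,0,97.7],0.5],[[-16.9,31.8,0],[0,0,97.7],0.5],[[-16.9,31.8,0],[0,0,97.7],0.5],[[-16.9,31.8,3],[0,0,97.7],0.5],[[-16.9,31.8,7],[0,0,97.7],0.5],[[-16.9,31.8,7],[0,0,97.7],0.5],[[-16.9,31.8,7],[0,0,97.7],0.5],[[-16.9,31.8,7],[0,0,97.7],0.5]]}}

```text
clock: 5.2
tool_pos: [0.6244, 0.3502, 0.0969]
eef_rot: [0.754, 0.657, -0.003, 0.001]
contact_force: [-0.2, -0.2, -0.2]
opening: 0.501
finger_force: 0.0
```

Request:
{"fn": "carry_out", "kwargs": {"rows": [[[0,0,0],[0,0,0],0.5],[[0,0,0],[0,0,0],0.5],[[0,0,0],[0,0,0],0.5]]}}

```text
clock: 5.5
tool_pos: [0.6257, 0.3508, 0.0997]
eef_rot: [0.753, 0.658, -0.001, 0.0]
contact_force: [-0.3, -1.5, 0.6]
opening: 0.502
finger_force: 0.0
```

```bash
python3 - <<'E'
from h import *
s=r.get_state(); print(s["q"],s["tool_pos"],s["moment"],s["contact_force"])
d=snap()
for c in cranks(d):
  print(c["o"],np.degrees(c["yaw"]))
print(go([.6255,.3505,.003],np.radians(-7.7)))
cv2.imwrite("pics/p2.png",np.hstack([cv2.resize(d["image"][110:260,150:300,::-1],None,fx=2.6,fy=2.6),cv2.resize(snap("side")["image"][:,:,::-1][120:270,170:320],None,fx=2.6,fy=2.6)]))
E
```

```text
[-0.62809054  0.97956105  0.11252721  1.35887492 -0.12835384  0.81184546
 -0.61007552] [0.62569724 0.35079939 0.0997084 ] [-0.06095998  0.03432871  0.00471241] [-0.27387066 -1.50882873  0.57196514]
[[-0.03, -0.03, 9.71], np.float64(0.0)]
```

View pics/p2.png

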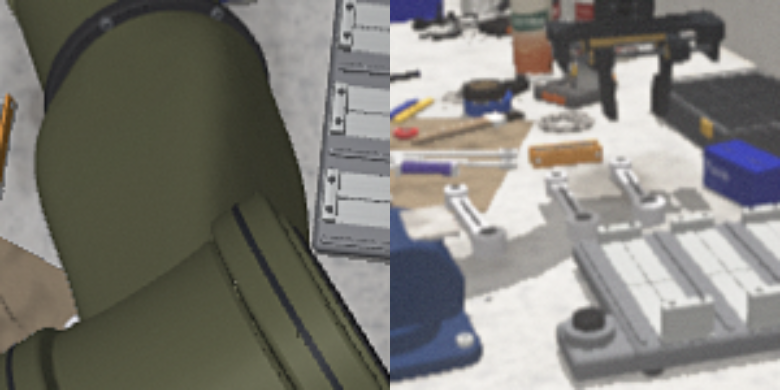

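The side view shows the open fingers straddling the far crank. I'll descend and grip at its middle, then do a trial lift.

Request:
{"fn": "carry_out", "kwargs": {"newtons": 55, "rows": [[[0,0,4],[0,0,0],0.5],[[0,0,8],[0,0,0],0.5],[[0,0,9.6],[0,0,0],0.5],[[0,0,9.6],[0,0,0],0.5],[[0,0,9.6],[0,0,0],0.5],[[0,0,9.6],[0,0,0],1],[[0,0,9.6],[0,0,0],1],[[0,0,9.6],[0,0,0],1],[[0,0,9.6],[0,0,0],1],[[0,0,9.6],[0,0,0],1]]}}

```text
clock: 6.6
tool_pos: [0.6251, 0.3514, 0.005]
eef_rot: [0.753, 0.658, -0.001, -0.001]
contact_force: [-4.8, -0.7, 5.0]
opening: 0.194
finger_force: 55.0
```

```bash
cat > st.py <<'E'
from h import *
M=[];F=[]
for i in range(1):
    s=r.get_state(); M=s["moment"];F=s["contact_force"]
T=R.from_quat(s["eef_rot"]).as_matrix()
print("pos",s["tool_pos"].round(4),"F",F.round(2),"Mtool",(T.T@M).round(3),"Mworld",M.round(3),"open mm",88*s["opening"],"ff",s["finger_force"],"t",s["clock"])
E
python3 st.py
```

```text
pos [0.6251 0.3514 0.005 ] F [-4.82 -0.7   5.03] Mtool [ 0.941 -0.223  0.001] Mworld [-0.095  0.962 -0.001] open mm 17.112875240375462 ff 55.00115990638733 t 6.6
```

Request:
{"fn": "carry_out", "kwargs": {"rows": [[[0,0,-0.3],[0,0,0],1],[[0,0,-0.6],[0,0,0],1],[[0,0,-0.8],[0,0,0],1],[[0,0,-0.8],[0,0,0],1],[[0,0,-0.8],[0,0,0],1]]}}

```text
clock: 7.1
tool_pos: [0.6262, 0.3509, 0.0124]
eef_rot: [0.753, 0.658, -0.0, 0.0]
contact_force: [1.1, 0.3, -7.7]
opening: 0.196
finger_force: 55.0
```

```bash
python3 st.py
```

```text
pos [0.6262 0.3509 0.0124] F [ 1.06  0.34 -7.68] Mtool [ 0.111  0.016 -0.015] Mworld [0.031 0.107 0.015] open mm 17.236668962187654 ff 54.99703109264374 t 7.1
```

Request:
{"fn": "carry_out", "kwargs": {"rows": [[[0,0,-0.5],[0,0,0],1],[[0,0,-1],[0,0,0],1],[[0,0,-1.5],[0,0,0],1],[[0,0,-2],[0,0,0],1],[[0,0,-2.2],[0,0,0],1],[[0,0,-2.2],[0,0,0],1],[[0,0,-2.2],[0,0,0],1],[[0,0,-2.2],[0,0,0],1]]}}

```text
clock: 7.9
tool_pos: [0.626, 0.3509, 0.0344]
eef_rot: [0.753, 0.658, -0.0, -0.0]
contact_force: [0.2, 0.3, -6.7]
opening: 0.198
finger_force: 55.0
```

```bash
python3 st.py; python3 - <<'E'
from h import *
d=snap("side")
for x in (.062,-.067):
    c=np.array([.6255,.3505,.024+.02])+x*np.array([np.cos(-1.705),np.sin(-1.705),0]); print(proj(d,c),proj(d,c+[0,0,.02]))
cv2.imwrite("pics/p3.png",cv2.resize(d["image"][140:240,220:330,::-1],None,fx=5,fy=5,interpolation=cv2.INTER_CUBIC))
E
```

```text
pos [0.626  0.3509 0.0344] F [ 0.24  0.33 -6.66] Mtool [ 0.078 -0.044 -0.022] Mworld [-0.033  0.084  0.022] open mm 17.45446136495757 ff 54.99703824520111 t 7.9
[268.97787106 190.56081376] [268.95721623 183.90388745]
[258.02383889 175.44582174] [257.94295008 169.30588442]
```

View pics/p3.png

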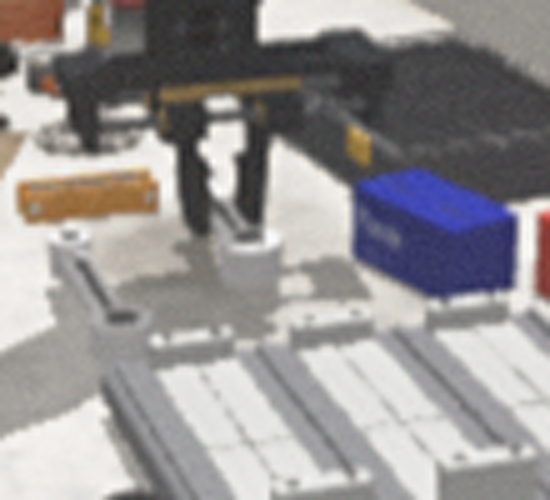

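The big end's top is at about pixel (270,188), where a level lift would put it, so this crank is held close to its balance point. I'll average the moment and compute the move to pad 3.

```bash
cat > avg.py <<'E'
from h import *
M=[];F=[]
for i in range(6):
    d=snap("side"); s=r.get_state(); T=R.from_quat(s["eef_rot"]).as_matrix()
    M.append(T.T@s["moment"]);F.append(T.T@s["contact_force"])
M=np.array(M);F=np.array(F)
print("Ftool",F.mean(0).round(2),F.std(0).round(2),"Mtool",M.mean(0).round(3),M.std(0).round(3),s["tool_pos"].round(4),s["clock"])
E
python3 avg.py
python3 - <<'E'
from h import *
T=R.from_quat(r.get_state()["eef_rot"]).as_matrix(); print(T.round(2).tolist())
d=snap();f=lambda u,v,z: onz(d,160+(u+.5)/3.4-.5,90+(v+.5)/3.4-.5,z)
for u,v in ((548,341),(558,226),(567,118)):
  p=f(u,v,.03); print(p,go([p[0],p[1],.12],np.radians(-5.0)))
E
```

```text
Ftool [0.01 0.02 7.24] [0.4  0.46 0.3 ] Mtool [ 0.072 -0.028  0.008] [0.028 0.027 0.041] [0.6262 0.351  0.0347] 8.25
[[0.13, 0.99, -0.0], [0.99, -0.13, 0.0], [-0.0, -0.0, -1.0]]
[0.53747894 0.09734342 0.03      ] [[-26.33, -5.38, -8.54], np.float64(-2.7)]
[0.61464312 0.09008121 0.03      ] [[-26.01, 2.36, -8.54], np.float64(-2.7)]
[0.68896943 0.08317194 0.03      ] [[-25.7, 9.82, -8.54], np.float64(-2.7)]
```

Request:
{"fn": "carry_out", "kwargs": {"rows": [[[0,0,-1],[0,0,0],1],[[0,0,-2.2],[0,0,0],1],[[-1,0,-2.9],[0,0,0],1],[[-3.5,0,-2.9],[0,0,0],1],[[-6.5,1,-2.9],[0,0,-1],1],[[-9.5,3,-2.9],[0,0,-2],1],[[-12.5,5,-2.9],[0,0,-2.9],1],[[-15.5,7,-2.9],[0,0,-2.9],1],[[-18.5,8.5,-2.9],[0,0,-2.9],1],[[-21.5,9.8,-2.9],[0,0,-2.9],1],[[-24,9.8,-2.9],[0,0,-2.9],1],[[-25,9.8,-2.9],[0,0,-2.9],1]]}}

```text
clock: 9.5
tool_pos: [0.6898, 0.0835, 0.0647]
eef_rot: [0.738, 0.675, -0.001, 0.002]
contact_force: [0.4, -0.0, -7.8]
opening: 0.198
finger_force: 55.0
```

Request:
{"fn": "carry_out", "kwargs": {"rows": [[[-0.57,0,0],[0,0,0],1],[[-0.57,0,0],[0,0,0],1],[[-0.57,0,0],[0,0,0],1],[[-0.57,0,0],[0,0,0],1]]}}

```text
clock: 9.9
tool_pos: [0.6892, 0.0872, 0.0638]
eef_rot: [0.735, 0.678, 0.001, -0.001]
contact_force: [-0.5, 0.5, -8.4]
opening: 0.196
finger_force: 55.0
```

```bash
python3 st.py; python3 - <<'E'
from h import *
print(go([.689,.0845,.036],np.radians(-4.8)))
d=snap("side")
cv2.imwrite("pics/p4.png",cv2.resize(d["image"][150:270,220:380,::-1],None,fx=4,fy=4,interpolation=cv2.INTER_CUBIC))
E
```

```text
pos [0.6892 0.0872 0.0638] F [-0.54  0.52 -8.43] Mtool [ 0.054  0.042 -0.023] Mworld [0.046 0.05  0.023] open mm 17.211071168262084 ff 54.997079372406006 t 9.9
[[-0.27, 0.0, 2.78], np.float64(0.1)]
```

View pics/p4.png

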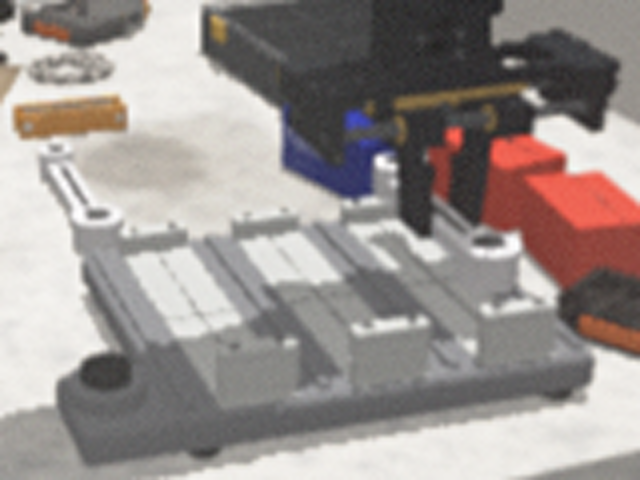

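The crank sits level above pad 3, its big end at crop (490,250) facing the tall stop. I'll lower and release it.

Request:
{"fn": "carry_out", "kwargs": {"rows": [[[-0.27,0,0],[0,0,0],1],[[-0.27,0,0.8],[0,0,0],1],[[-0.27,0,1.6],[0,0,0],1],[[-0.27,0,2.3],[0,0,0],1],[[-0.27,0,2.6],[0,0,0],1],[[-0.27,0,2.8],[0,0,0],1],[[-0.27,0,2.9],[0,0,0],1],[[-0.27,0,2.9],[0,0,0],1],[[-0.27,0,2.9],[0,0,0],1]]}}

```text
clock: 10.85
tool_pos: [0.689, 0.0818, 0.0351]
eef_rot: [0.736, 0.677, 0.0, -0.0]
contact_force: [-2.6, 0.4, -2.1]
opening: 0.198
finger_force: 55.0
```

```bash
python3 st.py; python3 - <<'E'
from h import *
print(go([.689,.0845,.035],np.radians(-4.8)))
E
```

```text
pos [0.689  0.0818 0.0351] F [-2.55  0.44 -2.1 ] Mtool [ 0.603 -0.088  0.075] Mworld [-0.037  0.608 -0.075] open mm 17.42276083189305 ff 54.99918580055237 t 10.85
[[0.27, -0.02, 0.01], np.float64(-0.0)]
```

Request:
{"fn": "carry_out", "kwargs": {"rows": [[[0,0,-0.3],[0,0,0],1],[[0.27,0,-0.3],[0,0,0],1],[[0.27,0,-0.3],[0,0,0],1],[[0.27,0,0],[0,0,0],1],[[0.27,0,0],[0,0,0],1],[[0.27,0,0],[0,0,0],0.55],[[0.27,0,0],[0,0,0],0.55],[[0.27,0,0],[0,0,0],0.55],[[0.27,0,0],[0,0,0],0.55]]}}

```text
clock: 11.75
tool_pos: [0.6897, 0.0843, 0.0352]
eef_rot: [0.736, 0.677, 0.0, 0.0]
contact_force: [0.7, -0.4, 0.0]
opening: 0.45
finger_force: 0.0
```

```bash
python3 st.py; python3 - <<'E'
from h import *
print(go([.689,.0845,.035],np.radians(-4.8)))
E
```

```text
pos [0.6897 0.0843 0.0352] F [ 0.72 -0.41  0.  ] Mtool [ 0.066 -0.054  0.042] Mworld [-0.048  0.07  -0.042] open mm 39.56593360216111 ff 0.0 t 11.75
[[0.01, -0.07, 0.02], np.float64(-0.0)]
```

Request:
{"fn": "carry_out", "kwargs": {"rows": [[[0,0,-4],[0,0,0],0.55],[[0,0,-8],[0,0,0],0.55],[[8,0,-10],[0,0,0],0.55],[[13,0,-10],[0,0,0],0.55],[[18,0,-10],[0,0,0],0.55],[[23,0,-10],[0,0,0],0.55],[[23,0,-10],[0,0,0],0.55],[[23,0,-10],[0,0,0],0.55]]}}

```text
clock: 12.55
tool_pos: [0.7065, 0.3226, 0.1344]
eef_rot: [0.733, 0.68, 0.002, -0.003]
contact_force: [-0.3, 0.5, -0.4]
opening: 0.45
finger_force: 0.0
```

```bash
python3 - <<'E'
from h import *
d=snap()
cv2.imwrite("pics/p5.png",cv2.resize(d["image"][95:265,150:390,::-1],None,fx=3.2,fy=3.2,interpolation=cv2.INTER_CUBIC))
for c in cranks(d): print(c["o"],np.degrees(c["yaw"]),c["L"])
for c in cranks(d,.054): print("54",c["o"],np.degrees(c["yaw"]),c["L"])
E
```

View pics/p5.png

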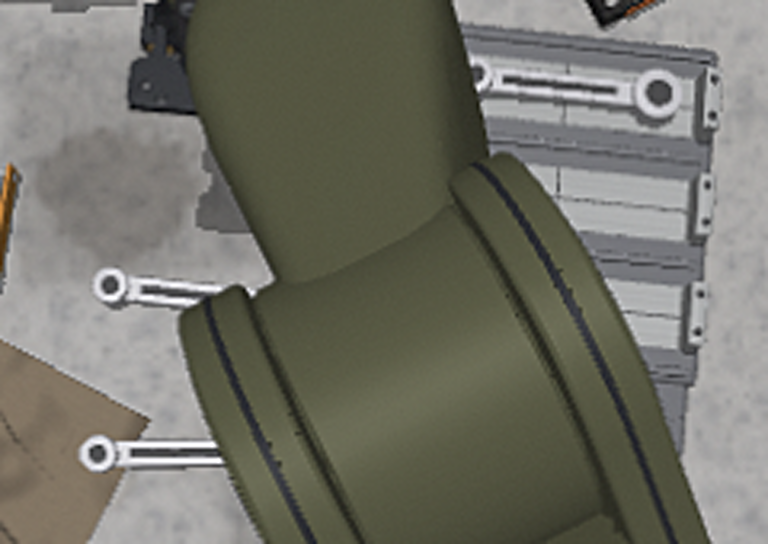

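The crank on pad 3 looks well placed, with its big hole at crop (659,94), but the arm hides much of the scene. I'll pull the arm aside for a clear look.

Request:
{"fn": "carry_out", "kwargs": {"rows": [[[19.4,-42.3,-6],[0,0,0],0.5],[[19.4,-42.3,-6],[0,0,0],0.5],[[19.4,-42.3,-6],[0,0,0],0.5],[[19.4,-42.3,-6],[0,0,0],0.5],[[19.4,-42.3,-6],[0,0,0],0.5],[[19.4,-42.3,-6],[0,0,0],0.5],[[19.4,-42.3,-6],[0,0,0],0.5],[[19.4,-42.3,-6],[0,0,0],0.5],[[19.4,-42.3,-6],[0,0,0],0.5],[[19.4,-42.3,-6],[0,0,0],0.5],[[19.4,-42.3,-6],[0,0,0],0.5],[[19.4,-42.3,-6],[0,0,0],0.5]]}}

```text
clock: 13.8
tool_pos: [0.3056, 0.5408, 0.195]
eef_rot: [0.737, 0.676, 0.0, 0.001]
contact_force: [0.5, -0.1, 0.4]
opening: 0.498
finger_force: 0.0
```

```bash
cat >> h.py <<'E'
PC=np.array([.6137,.0902]); PY=np.radians(-94.8)
EX=np.array([np.cos(PY),np.sin(PY)]); EY=np.array([-EX[1],EX[0]])
def pads(d):
    for c in cranks(d,.054):
        q=c["o"]-PC; a,b=q@EX,q@EY; i=round(b/.076)
        if abs(a)<.05 and abs(i)<=1: print("pad",i+2,"dx,dy mm",round(a*1e3,1),round((b-.076*i)*1e3,1),"ang",round(np.degrees(c["yaw"]-PY),1),"L",round(c["L"],4))
E
python3 - <<'E'
from h import *
s=r.get_state(); print(s["tool_pos"],s["q"])
d=snap(); pads(d)
for c in cranks(d):
  if c["o"][1]>.2: print(c["o"],np.degrees(c["yaw"]),c["L"],go([*c["o"],.1],c["yaw"]+np.pi/2))
E
```

```text
[0.30555081 0.54084701 0.19496   ] [-1.21841288  0.73955526  0.15669789  1.63304143 -0.14692352  0.78069427
 -1.08397957]
pad 3 dx,dy mm 0.4 1.2 ang -0.1 L 0.1294
[0.43287742 0.34112416] -88.01349714784116 0.1292199065163302 [[-18.72, 14.33, 9.54], np.float64(-7.0)]
```

```bash
sed -i 's/(138,143,133,128,148,153,160,168)/(138,140,136,141,134,143,133,145,131,128,148,126,153,160,168)/' h.py
python3 - <<'E'
from h import *
d=snap(); pads(d)
for c in cranks(d):
  if c["o"][1]>.2: print(c["o"],np.degrees(c["yaw"]),c["L"],go([*c["o"],.1],c["yaw"]+np.pi/2))
E
```

```text
pad 3 dx,dy mm 0.4 1.2 ang -0.1 L 0.1294
[0.43290015 0.34113236] -88.01935801001083 0.12923686579034127 [[-18.71, 14.33, 9.53], np.float64(-7.1)]
```

```bash
python3 - <<'E'
from h import *
d=snap(); g=cv2.cvtColor(d["image"],cv2.COLOR_RGB2GRAY)[165:210,165:265]
g=cv2.resize(g,None,fx=4,fy=4,interpolation=cv2.INTER_CUBIC)
for th in(100,110,120):
    cs,hi=cv2.findContours((g<th).astype(np.uint8),cv2.RETR_CCOMP,cv2.CHAIN_APPROX_NONE)
    for c in cs:
        a=cv2.contourArea(c); (x,y),(w,h),_=cv2.minAreaRect(c)
        if 150<a<1200 and max(w,h)<1.4*min(w,h):
            M=cv2.moments(c);u=(M["m10"]/a+.5)/4-.5+165;v=(M["m01"]/a+.5)/4-.5+165; print(th,a,u,v,onz(d,u,v,.024))
cv2.imwrite("pics/p6.png",g)
E
```

```text
100 779.5 241.27867757109257 189.60340496044472 [0.53654422 0.27480898 0.024     ]
100 324.0 183.95730452674897 183.60635288065845 [0.54830625 0.40358401 0.024     ]
110 817.0 241.27901876784983 189.57869237046103 [0.53659995 0.27480922 0.024     ]
110 344.5 183.91696903725204 183.6089138848573 [0.54829922 0.40367461 0.024     ]
120 851.5 241.29763652378156 189.57273928361715 [0.53661396 0.27476788 0.024     ]
120 375.5 183.90340656901907 183.62422325787838 [0.54826412 0.40370389 0.024     ]
```

View pics/p6.png

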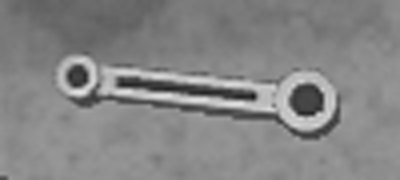

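The middle crank lies where it was, with its holes at pixels (241.3,189.6) and (183.9,183.6). Dark-hole pairing is more robust, so I'll switch the detector to it.

```bash
cat >> h.py <<'E'
def cranks(d,z=0.024):
    g=cv2.resize(cv2.cvtColor(d["image"],cv2.COLOR_RGB2GRAY),None,fx=4,fy=4,interpolation=cv2.INTER_CUBIC)
    B=[];S=[];out=[]
    for th in(110,100,90,120):
        cs,_=cv2.findContours((g<th).astype(np.uint8),cv2.RETR_CCOMP,cv2.CHAIN_APPROX_NONE)
        for c in cs:
            a=cv2.contourArea(c)
            if not 200<a<1300: continue
            (_,_),(w,h),_=cv2.minAreaRect(c)
            if max(w,h)>1.4*min(w,h): continue
            M=cv2.moments(c); p=onz(d,(M["m10"]/a+.5)/4-.5,(M["m01"]/a+.5)/4-.5,z)[:2]
            (B if a>600 else S).append(p)
    for b in B:
        for s in S:
            L=np.linalg.norm(b-s); u=(b-s)/L; o=b-u*.062
            if abs(L-.129)<.004 and all(np.linalg.norm(o-q["o"])>.03 for q in out): out.append(dict(o=o,yaw=np.arctan2(u[1],u[0]),L=L,b=b,s=s))
    return sorted(out,key=lambda q:q["o"][0])
E
python3 - <<'E'
from h import *
d=snap(); pads(d)
for c in cranks(d):
  if c["o"][1]>.2: print(c["o"],np.degrees(c["yaw"]),c["L"],go([*c["o"],.1],c["yaw"]+np.pi/2))
E
```

```text
pad 3 dx,dy mm 0.5 1.2 ang -0.1 L 0.1294
[0.39739029 0.5353348 ] -24.040029674402714 0.13207544695168064 [[0.26, 9.14, 9.48], np.float64(-71.0)]
[0.43290216 0.34109264] -88.07794722194235 0.12927951664905027 [[-18.77, 14.39, 9.5], np.float64(-7.0)]
[0.44410448 0.56220243] 111.99692761373515 0.1287128807101001 [[3.35, 13.56, 9.48], np.float64(-27.1)]
[0.48017196 0.60155912] 162.99718553977982 0.13115042628374649 [[7.59, 16.81, 9.48], np.float64(-78.1)]
[0.54220787 0.33652744] -95.17940634648599 0.1294371074619364 [[-18.26, 25.32, 9.51], np.float64(0.1)]
[0.64099496 0.30941232] -51.93147818275648 0.1256741440530923 [[-20.09, 35.4, 9.53], np.float64(-43.1)]
[0.69730563 0.31990622] -106.9557580114567 0.13029927204695224 [[-18.55, 40.92, 9.53], np.float64(11.9)]
[0.78808905 0.49132195] -88.80783880409169 0.12984688455369275 [[-0.68, 48.45, 9.52], np.float64(-6.2)]
[0.84628412 0.58996595] 27.335289621796495 0.12909934155427313 [[9.66, 53.38, 9.52], np.float64(57.6)]
[0.84745278 0.54649933] 7.449403342355894 0.12739709643897185 [[5.34, 53.88, 9.53], np.float64(77.5)]
```

Request:
{"fn": "carry_out", "kwargs": {"rows": [[[-18.3,25.3,0],[0,0,0],0.5],[[-18.3,25.3,0],[0,0,0],0.5],[[-18.3,25.3,0],[0,0,0],0.5],[[-18.3,25.3,0],[0,0,0],0.5],[[-18.3,25.3,0],[0,0,0],0.5],[[-18.3,25.3,0],[0,0,0],0.5],[[-18.3,25.3,0],[0,0,0],0.5],[[-18.3,25.3,4],[0,0,0],0.5],[[-18.3,25.3,9],[0,0,0],0.5],[[-18.3,25.3,9.5],[0,0,0],0.5],[[-18.3,25.3,9.5],[0,0,0],0.5],[[-18.3,25.3,9.5],[0,0,0],0.5]]}}

```text
clock: 15.2
tool_pos: [0.5416, 0.3396, 0.1018]
eef_rot: [0.736, 0.677, 0.002, 0.0]
contact_force: [0.2, -0.2, 0.3]
opening: 0.496
finger_force: 0.0
```

```bash
sed -i 's/abs(L-.129)<.004/abs(L-.1292)<.002 and o[1]<.5/' h.py; python3 -c "
from h import *
print(go([.5422,.3365,.004],np.radians(-5.2)))"
```

```text
[[-0.32, 0.06, 9.78], np.float64(0.4)]
```

Request:
{"fn": "carry_out", "kwargs": {"newtons": 55, "rows": [[[0,0,4],[0,0,0],0.5],[[0,0,8],[0,0,0],0.5],[[0,0,9.6],[0,0,0],0.5],[[0,0,9.6],[0,0,0],0.5],[[0,0,9.6],[0,0,0],0.5],[[0,0,9.6],[0,0,0],1],[[0,0,9.6],[0,0,0],1],[[0,0,9.6],[0,0,0],1],[[0,0,9.6],[0,0,0],1],[[0,0,9.6],[0,0,0],1]]}}

```text
clock: 16.2
tool_pos: [0.5414, 0.3393, 0.0047]
eef_rot: [0.736, 0.677, 0.001, 0.0]
contact_force: [1.1, -0.3, 6.1]
opening: 0.196
finger_force: 55.0
```

```bash
python3 st.py
```

```text
pos [0.5414 0.3393 0.0047] F [ 1.12 -0.32  6.06] Mtool [-0.155 -0.087  0.019] Mworld [-0.1   -0.147 -0.019] open mm 17.257133019823698 ff 54.994951486587524 t 16.2
```

Request:
{"fn": "carry_out", "kwargs": {"rows": [[[0,0,-0.3],[0,0,0],1],[[0,0,-0.6],[0,0,0],1],[[0,0,-1],[0,0,0],1],[[0,0,-1],[0,0,0],1],[[0,0,-1],[0,0,0],1]]}}

```text
clock: 16.7
tool_pos: [0.5397, 0.3388, 0.0134]
eef_rot: [0.736, 0.677, -0.0, -0.0]
contact_force: [-0.5, 0.1, -7.9]
opening: 0.194
finger_force: 55.0
```

```bash
python3 avg.py
```

```text
Ftool [-0.16  0.15  7.09] [0.47 0.48 0.57] Mtool [ 0.074 -0.233 -0.019] [0.038 0.018 0.039] [0.54   0.3389 0.0136] 17.0
```

The moment shows the balance point about 33 mm toward the small end, so I'll set it down and regrip there.

Request:
{"fn": "carry_out", "kwargs": {"rows": [[[0,0,0.4],[0,0,0],1],[[0,0,0.9],[0,0,0],1],[[0,0,0.9],[0,0,0],1],[[0,0,0.9],[0,0,0],0.5],[[0,0,0.9],[0,0,0],0.5],[[0,0,0.9],[0,0,0],0.5],[[1.5,0.1,0.9],[0,0,0],0.5],[[3.1,0.1,0.9],[0,0,0],0.5],[[3.1,0.1,0.9],[0,0,0],0.5],[[3.1,0.1,0.9],[0,0,0],0.5]]}}

```text
clock: 18.0
tool_pos: [0.5437, 0.3696, 0.0049]
eef_rot: [0.736, 0.677, 0.0, 0.0]
contact_force: [0.0, -0.3, -0.2]
opening: 0.499
finger_force: 0.0
```

Request:
{"fn": "carry_out", "kwargs": {"rows": [[[0,0,0],[0,0,0],1],[[0,0,0],[0,0,0],1],[[0,0,0],[0,0,0],1],[[0,0,0],[0,0,0],1],[[0,0,0],[0,0,0],1],[[0,0,-0.3],[0,0,0],1],[[0,0,-0.6],[0,0,0],1],[[0,0,-1],[0,0,0],1],[[0,0,-1],[0,0,0],1],[[0,0,-1],[0,0,0],1]]}}

```text
clock: 19.0
tool_pos: [0.5437, 0.3698, 0.0147]
eef_rot: [0.736, 0.677, 0.0, -0.0]
contact_force: [0.2, -0.1, -7.2]
opening: 0.196
finger_force: 55.0
```

```bash
python3 avg.py
```

```text
Ftool [ 0.18 -0.16  7.38] [0.58 0.49 0.42] Mtool [ 0.069 -0.033 -0.013] [0.014 0.027 0.023] [0.5437 0.3697 0.0146] 19.3
```

Request:
{"fn": "carry_out", "kwargs": {"rows": [[[0,0,-1.5],[0,0,0],1],[[0,0.5,-3],[0,0,0],1],[[0,2,-4.4],[0,0,0],1],[[-1,4,-4.9],[0,0,0],1],[[-3,6,-4.9],[0,0,-0.4],1],[[-5.5,8,-4.9],[0,0,-0.4],1],[[-8.5,9.3,-4.9],[0,0,-0.4],1],[[-11.5,9.3,-4.9],[0,0,-0.4],1],[[-14.5,9.3,-4.9],[0,0,-0.4],1],[[-17.5,9.3,-4.9],[0,0,-0.4],1],[[-20.5,9.3,-4.9],[0,0,-0.4],1],[[-22.5,9.3,-4.9],[0,0,-0.4],1]]}}

```text
clock: 20.5
tool_pos: [0.6176, 0.1339, 0.065]
eef_rot: [0.735, 0.678, -0.001, 0.001]
contact_force: [1.2, -0.7, -8.3]
opening: 0.191
finger_force: 55.0
```

Request:
{"fn": "carry_out", "kwargs": {"rows": [[[-1,0,0],[0,0,0],1],[[-1.44,0,0],[0,0,0],1],[[-1.44,0,0],[0,0,0],1],[[-1.44,0,0],[0,0,0],1],[[-1.44,0,0],[0,0,0],1],[[-1.44,0,0],[0,0,0],1]]}}

```text
clock: 21.1
tool_pos: [0.6163, 0.1247, 0.0637]
eef_rot: [0.733, 0.68, 0.0, -0.0]
contact_force: [1.3, 0.1, -7.2]
opening: 0.196
finger_force: 55.0
```

```bash
python3 avg.py; python3 -c "
from h import *
print(go([.6165,.1234,.035],np.radians(-4.8)))
cv2.imwrite('pics/p7.png',cv2.resize(snap('side')['image'][150:270,220:380,::-1],None,fx=4,fy=4,interpolation=cv2.INTER_CUBIC))"
```

```text
Ftool [-0.13 -0.1   7.26] [0.33 0.34 0.27] Mtool [ 0.071 -0.025  0.   ] [0.028 0.039 0.039] [0.6164 0.1234 0.0637] 21.4
[[-0.0, 0.01, 2.87], np.float64(0.4)]
```

View pics/p7.png

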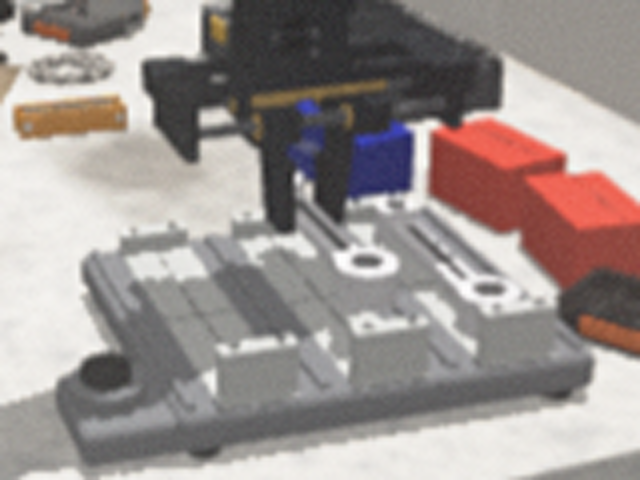

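The crank hangs level over pad 2, its big hole at crop (368,262), and pad 3's crank is undisturbed. I'll lower, release and retreat.

Request:
{"fn": "carry_out", "kwargs": {"rows": [[[0,0,0.8],[0,0,0],1],[[0,0,1.6],[0,0,0],1],[[0,0,2.3],[0,0,0],1],[[0,0,2.6],[0,0,0],1],[[0,0,2.85],[0,0,0],1],[[0,0,2.85],[0,0,0],1],[[0,0,2.85],[0,0,0],1],[[0,0,2.85],[0,0,0],0.55],[[0,0,2.85],[0,0,0],0.55],[[0,0,2.85],[0,0,0],0.55],[[0,0,2.85],[0,0,0],0.55]]}}

```text
clock: 22.55
tool_pos: [0.617, 0.1234, 0.0359]
eef_rot: [0.734, 0.679, 0.001, 0.0]
contact_force: [-0.5, -0.5, 0.8]
opening: 0.449
finger_force: 0.0
```

Request:
{"fn": "carry_out", "kwargs": {"rows": [[[0,0,-4],[0,0,0],0.55],[[0,0,-9],[0,0,0],0.55],[[3,0,-13],[0,0,0],0.55],[[8,-5,-16],[0,0,0],0.5],[[39,-34.5,-16],[0,0,0],0.5],[[39,-34.5,-16],[0,0,0],0.5],[[39,-34.5,-16],[0,0,0],0.5],[[39,-34.5,-16],[0,0,0],0.5],[[39,-34.5,-16],[0,0,0],0.5],[[39,-34.5,-16],[0,0,0],0.5],[[39,-34.5,-16],[0,0,0],0.5],[[39,-34.5,-16],[0,0,0],0.5]]}}

```text
clock: 23.75
tool_pos: [0.3344, 0.4995, 0.1945]
eef_rot: [0.734, 0.679, 0.0, -0.0]
contact_force: [0.8, 1.0, 0.2]
opening: 0.504
finger_force: 0.0
```

Request:
{"fn": "carry_out", "kwargs": {"rows": [[[0,0,0],[0,0,0],0.5],[[0,0,0],[0,0,0],0.5],[[0,0,0],[0,0,0],0.5]]}}

```text
clock: 24.05
tool_pos: [0.3371, 0.4967, 0.1941]
eef_rot: [0.735, 0.679, 0.0, 0.001]
contact_force: [0.2, -0.2, -0.4]
opening: 0.501
finger_force: 0.0
```

```bash
python3 - <<'E'
from h import *
print(r.get_state()["tool_pos"],r.get_state()["clock"])
d=snap(); pads(d)
for c in cranks(d):
  if c["o"][1]>.2: print(c["o"],np.degrees(c["yaw"]),c["L"],go([*c["o"],.1],c["yaw"]+np.pi/2))
E
```

```text
[0.337098   0.4966768  0.19414674] 24.05
pad 2 dx,dy mm -0.3 1.0 ang 0.1 L 0.1295
pad 3 dx,dy mm 0.5 1.2 ang -0.1 L 0.1294
[0.43288427 0.34105736] -88.07513077556165 0.12931614101441027 [[-14.71, 10.74, 9.44], np.float64(-6.5)]
[0.78812125 0.49131513] -88.79566761573066 0.12988376755832642 [[3.12, 44.95, 9.46], np.float64(-5.8)]
```

Request:
{"fn": "carry_out", "kwargs": {"rows": [[[-5,4,0],[0,0,-6.5],0.5],[[-9,7,0],[0,0,-6.5],0.5],[[-14.7,10.7,0],[0,0,-6.5],0.5],[[-14.7,10.7,0],[0,0,-6.5],0.5],[[-14.7,10.7,4],[0,0,-6.5],0.5],[[-14.7,10.7,8],[0,0,-6.5],0.5],[[-14.7,10.7,12],[0,0,-6.5],0.5],[[-14.7,10.7,12],[0,0,-6.5],0.5],[[-14.7,10.7,12],[0,0,-6.5],0.5]]}}

```text
clock: 25.0
tool_pos: [0.4319, 0.3419, 0.0744]
eef_rot: [0.695, 0.719, -0.0, 0.0]
contact_force: [0.4, -0.5, 0.4]
opening: 0.502
finger_force: 0.0
```

```bash
python3 -c "
from h import *
print(go([.4329,.3411,.0045],np.radians(1.9)),r.get_state()['tool_pos'])"
```

```text
[[-0.07, 0.09, 6.99], np.float64(0.0)] [0.43194745 0.34187243 0.07436129]
```

Request:
{"fn": "carry_out", "kwargs": {"newtons": 55, "rows": [[[0,0,3],[0,0,0],0.5],[[0,0,6],[0,0,0],0.5],[[0,0,7],[0,0,0],0.5],[[0,0,7],[0,0,0],0.5],[[0,0,7],[0,0,0],1],[[0,0,7],[0,0,0],1],[[0,0,7],[0,0,0],1],[[0,0,7],[0,0,0],1],[[0,0,7],[0,0,0],1]]}}

```text
clock: 25.9
tool_pos: [0.4319, 0.3436, 0.005]
eef_rot: [0.694, 0.72, 0.001, 0.0]
contact_force: [-0.7, 0.7, 5.8]
opening: 0.198
finger_force: 55.0
```

```bash
python3 st.py
```

```text
pos [0.4319 0.3436 0.005 ] F [-0.73  0.73  5.76] Mtool [ 0.072 -0.126  0.087] Mworld [-0.129  0.067 -0.087] open mm 17.390700985423305 ff 54.9995094537735 t 25.9
```

Request:
{"fn": "carry_out", "kwargs": {"rows": [[[0,0,-0.3],[0,0,0],1],[[0,0,-0.6],[0,0,0],1],[[0,0,-1],[0,0,0],1],[[0,0,-1],[0,0,0],1],[[0,0,-1],[0,0,0],1]]}}

```text
clock: 26.4
tool_pos: [0.4307, 0.3429, 0.0139]
eef_rot: [0.694, 0.72, -0.0, -0.0]
contact_force: [-0.5, -0.1, -6.2]
opening: 0.19
finger_force: 55.0
```

```bash
python3 avg.py
```

```text
Ftool [-0.6  -0.43  6.21] [0.48 0.78 0.47] Mtool [ 0.157 -0.06   0.01 ] [0.035 0.039 0.012] [0.4309 0.3429 0.0138] 26.7
```

Request:
{"fn": "carry_out", "kwargs": {"rows": [[[0,0,-0.5],[0,0,0],1],[[0,0,-1],[0,0,0],1],[[0,0,-1.5],[0,0,0],1],[[0,0,-1.5],[0,0,0],1],[[0,0,-1.5],[0,0,0],1]]}}

```text
clock: 27.2
tool_pos: [0.4315, 0.3439, 0.0295]
eef_rot: [0.694, 0.72, 0.001, -0.0]
contact_force: [-0.7, 0.1, -5.8]
opening: 0.194
finger_force: 55.0
```

```bash
python3 avg.py; python3 - <<'E'
from h import *
d=snap("side")
s=r.get_state();p=s["tool_pos"];T=R.from_quat(s["eef_rot"]).as_matrix()
for x in(.062,-.067):
    print(proj(d,p+[0,0,-.005+.024]-T[:,0]*(x+.0025)), proj(d,p+[0,0,-.005+.044]-T[:,0]*(x+.0025)))
cv2.imwrite("pics/p8.png",cv2.resize(d["image"][140:240,160:270,::-1],None,fx=5,fy=5,interpolation=cv2.INTER_CUBIC))
E
```

```text
Ftool [1.26 0.24 3.67] [0.58 0.39 0.64] Mtool [0.012 0.313 0.004] [0.033 0.077 0.019] [0.4315 0.3439 0.0291] 27.5
[206.32466432 200.6229821 ] [205.88731257 193.62268204]
[193.25029507 184.61640454] [192.77238762 178.1564513 ]
```

View pics/p8.png

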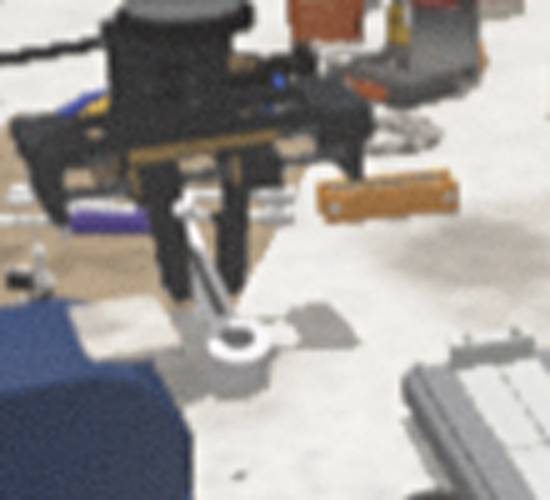

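The big hole is at pixel (208,207), about 7 px below where a level crank would show it. So the big end hangs low and the balance point is toward the big end. I'll set it down and regrip about 34 mm that way.

Request:
{"fn": "carry_out", "kwargs": {"rows": [[[0,0,0.8],[0,0,0],1],[[0,0,1.6],[0,0,0],1],[[0,0,2.4],[0,0,0],1],[[0,0,2.4],[0,0,0],1],[[0,0,2.4],[0,0,0],0.5],[[0,0,2.4],[0,0,0],0.5],[[0,0,2.4],[0,0,0],0.5],[[-1.5,0,2.4],[0,0,0],0.5],[[-3.4,0,2.4],[0,0,0],0.5],[[-3.4,0,2.4],[0,0,0],0.5],[[-3.4,0,2.4],[0,0,0],0.5]]}}

```text
clock: 28.65
tool_pos: [0.4326, 0.3084, 0.0051]
eef_rot: [0.695, 0.719, -0.0, 0.0]
contact_force: [-0.5, 0.6, 0.0]
opening: 0.5
finger_force: 0.0
```

```bash
python3 st.py; python3 - <<'E'
from h import *
d=snap("side"); u,v=proj(d,[.435,.279,.024]).round().astype(int); print(u,v)
g=cv2.cvtColor(d["image"],cv2.COLOR_RGB2GRAY)[v-20:v+20,u-20:u+20]; g=cv2.resize(g,None,fx=4,fy=4,interpolation=cv2.INTER_CUBIC)
for th in(90,110,130):
    cs,_=cv2.findContours((g<th).astype(np.uint8),cv2.RETR_CCOMP,cv2.CHAIN_APPROX_NONE)
    for c in cs:
        a=cv2.contourArea(c)
        if 80<a<1000:
            M=cv2.moments(c); U=(M["m10"]/a+.5)/4-.5+u-20; V=(M["m01"]/a+.5)/4-.5+v-20; print(th,a,U,V,onz(d,U,V,.024))
E
```

```text
pos [0.4326 0.3084 0.0051] F [-0.47  0.58  0.03] Mtool [ 0.017 -0.056 -0.052] Mworld [-0.057  0.015  0.052] open mm 43.997137968119496 ff 0.0 t 28.65
207 209
90 165.0 195.03863636363636 212.19141414141413 [0.39976845 0.2715269  0.024     ]
110 274.0 195.12165450121654 212.08470194647202 [0.40012733 0.27209445 0.024     ]
110 133.5 206.8397315855181 208.00140449438203 [0.43534924 0.28533176 0.024     ]
130 305.0 205.54139344262296 207.09371584699454 [0.4336605  0.29246258 0.024     ]
```

Request:
{"fn": "carry_out", "kwargs": {"rows": [[[0,0,0],[0,0,0],1],[[0,0,0],[0,0,0],1],[[0,0,0],[0,0,0],1],[[0,0,0],[0,0,0],1],[[0,0,0],[0,0,0],1],[[0,0,-0.5],[0,0,0],1],[[0,0,-1],[0,0,0],1],[[0,0,-1.5],[0,0,0],1],[[0,0,-2],[0,0,0],1],[[0,0,-2.5],[0,0,0],1],[[0,0,-2.5],[0,0,0],1],[[0,0,-2.5],[0,0,0],1]]}}

```text
clock: 29.9
tool_pos: [0.4325, 0.3092, 0.0302]
eef_rot: [0.694, 0.72, 0.0, -0.0]
contact_force: [-0.5, 0.4, -8.9]
opening: 0.194
finger_force: 55.0
```

```bash
python3 avg.py; python3 - <<'E'
from h import *
d=snap("side")
s=r.get_state();p=s["tool_pos"];T=R.from_quat(s["eef_rot"]).as_matrix()
for x in(.062,-.067):
    print(proj(d,p+[0,0,-.005+.024]-T[:,0]*(x-.0325)))
cv2.imwrite("pics/p9.png",cv2.resize(d["image"][140:240,160:270,::-1],None,fx=5,fy=5,interpolation=cv2.INTER_CUBIC))
E
```

```text
Ftool [-0.12 -0.3   7.21] [0.2  0.69 0.37] Mtool [ 0.07  -0.055 -0.008] [0.026 0.021 0.03 ] [0.4323 0.3091 0.0298] 30.2
[206.1417032  200.36534247]
[193.10248454 184.4338004 ]
```

View pics/p9.png

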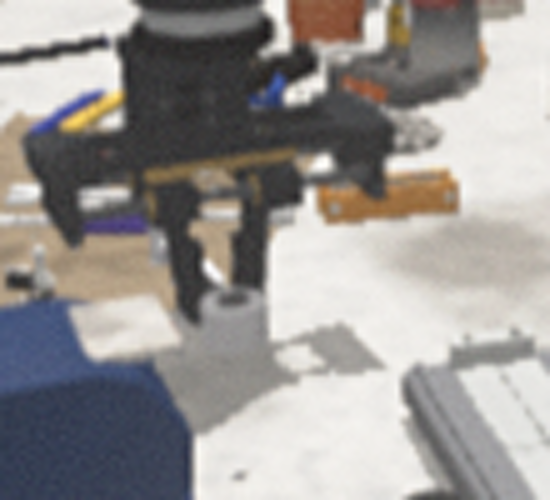

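It is level now, with the big hole at pixel (206,200) as predicted. Carrying it to pad 1.

Request:
{"fn": "carry_out", "kwargs": {"rows": [[[0,0.5,-1],[0,0,0],1],[[0,2,-2.4],[0,0,1],1],[[-1,4,-3.4],[0,0,2],1],[[-2.5,6,-3.4],[0,0,4],1],[[-5,8,-3.4],[0,0,5.5],1],[[-8,9.4,-3.4],[0,0,6.7],1],[[-11,9.4,-3.4],[0,0,6.7],1],[[-14,9.4,-3.4],[0,0,6.7],1],[[-17,9.4,-3.4],[0,0,6.7],1],[[-20,9.4,-3.4],[0,0,6.7],1],[[-22.5,9.4,-3.4],[0,0,6.7],1],[[-24,9.4,-3.4],[0,0,6.7],1]]}}

```text
clock: 31.45
tool_pos: [0.5353, 0.0692, 0.0646]
eef_rot: [0.736, 0.677, -0.001, 0.001]
contact_force: [0.6, -0.3, -7.3]
opening: 0.192
finger_force: 55.0
```

Request:
{"fn": "carry_out", "kwargs": {"rows": [[[-0.8,0,0],[0,0,0],1],[[-0.8,0,0],[0,0,0],1],[[-0.8,0,0],[0,0,0],1],[[-0.8,0,0],[0,0,0],1],[[-0.8,0,0],[0,0,0],1]]}}

```text
clock: 31.95
tool_pos: [0.5344, 0.0663, 0.064]
eef_rot: [0.734, 0.679, 0.0, -0.0]
contact_force: [-0.6, 0.1, -7.4]
opening: 0.194
finger_force: 55.0
```

```bash
python3 avg.py; python3 -c "
from h import *
print(go([.5353,.0645,.035],np.radians(-4.8)))"
```

```text
Ftool [ 0.22 -0.12  7.7 ] [0.53 0.58 0.72] Mtool [ 0.067 -0.074  0.   ] [0.017 0.034 0.035] [0.5344 0.0649 0.064 ] 32.25
[[-0.04, 0.09, 2.9], np.float64(0.2)]
```

Request:
{"fn": "carry_out", "kwargs": {"rows": [[[0,0.1,0.8],[0,0,0],1],[[0,0.1,1.6],[0,0,0],1],[[0,0.1,2.3],[0,0,0],1],[[0,0.1,2.6],[0,0,0],1],[[0,0.1,2.85],[0,0,0],1],[[0,0.1,2.85],[0,0,0],1],[[0,0.1,2.85],[0,0,0],1],[[0,0.1,2.85],[0,0,0],0.55],[[0,0.1,2.85],[0,0,0],0.55],[[0,0.1,2.85],[0,0,0],0.55],[[0,0.1,2.85],[0,0,0],0.55]]}}

```text
clock: 33.35
tool_pos: [0.5359, 0.0647, 0.036]
eef_rot: [0.735, 0.678, 0.001, 0.0]
contact_force: [0.2, -0.0, -0.5]
opening: 0.453
finger_force: 0.0
```

Request:
{"fn": "carry_out", "kwargs": {"rows": [[[0,0,-4],[0,0,0],0.55],[[0,0,-9],[0,0,0],0.55],[[3,0,-13],[0,0,0],0.55],[[42,-19,-16],[0,0,0],0.5],[[42,-19,-16],[0,0,0],0.5],[[42,-19,-16],[0,0,0],0.5],[[42,-19,-16],[0,0,0],0.5],[[42,-19,-16],[0,0,0],0.5],[[42,-19,-16],[0,0,0],0.5],[[42,-19,-16],[0,0,0],0.5],[[42,-19,-16],[0,0,0],0.5],[[42,-19,-16],[0,0,0],0.5]]}}

```text
clock: 34.55
tool_pos: [0.377, 0.5027, 0.1959]
eef_rot: [0.734, 0.679, 0.001, -0.001]
contact_force: [-0.1, 0.6, -0.1]
opening: 0.496
finger_force: 0.0
```

Request:
{"fn": "carry_out", "kwargs": {"rows": [[[0,0,0],[0,0,0],1],[[0,0,0],[0,0,0],1],[[0,0,0],[0,0,0],1]]}}

```text
clock: 34.85
tool_pos: [0.3811, 0.4966, 0.1954]
eef_rot: [0.736, 0.677, -0.0, 0.001]
contact_force: [0.3, 0.1, 0.9]
opening: 0.255
finger_force: 0.0
```

```bash
python3 - <<'E'
from h import *
print(r.get_state()["tool_pos"],r.get_state()["clock"])
d=snap(); pads(d); print(go([.457,.034,.12],np.pi/2))
E
```

```text
[0.38105086 0.49662137 0.19544892] 34.85
pad 1 dx,dy mm -2.7 1.1 ang 0.3 L 0.1294
pad 2 dx,dy mm -0.3 1.0 ang 0.2 L 0.1295
pad 3 dx,dy mm 0.5 1.2 ang -0.0 L 0.1294
[[-45.44, 11.41, 7.63], np.float64(85.2)]
```

All three cranks are within 3 mm of their pad centres. Pressing the button.

Request:
{"fn": "carry_out", "kwargs": {"rows": [[[-45.4,11.4,0],[0,0,-94.8],1],[[-45.4,11.4,0],[0,0,-94.8],1],[[-45.4,11.4,0],[0,0,-94.8],1],[[-45.4,11.4,0],[0,0,-94.8],1],[[-45.4,11.4,0],[0,0,-94.8],1],[[-45.4,11.4,0],[0,0,-94.8],1],[[-45.4,11.4,0],[0,0,-94.8],1],[[-45.4,11.4,0],[0,0,-94.8],1],[[-45.4,11.4,0],[0,0,-94.8],1],[[-45.4,11.4,0],[0,0,-94.8],1],[[-45.4,11.4,0],[0,0,-94.8],1],[[-45.4,11.4,0],[0,0,-94.8],1]]}}

```text
clock: 36.1
tool_pos: [0.4566, 0.0343, 0.1955]
eef_rot: [0.001, 1.0, -0.0, -0.0]
contact_force: [0.7, 0.7, 0.7]
opening: 0.005
finger_force: 0.0
```

Request:
{"fn": "carry_out", "kwargs": {"rows": [[[0,0,0],[0,0,0],1],[[0,0,0],[0,0,0],1],[[0,0,0],[0,0,0],1]]}}

```text
clock: 36.4
tool_pos: [0.4568, 0.0374, 0.1956]
eef_rot: [-0.001, 1.0, -0.0, 0.0]
contact_force: [-0.0, 0.5, 0.6]
opening: 0.002
finger_force: 0.0
```

```bash
python3 -c "
from h import *
print(r.get_state()['tool_pos'],go([.457,.034,.055],np.pi/2))"
```

```text
[0.45677349 0.03737483 0.19558166] [[-0.02, -0.34, 14.06], np.float64(0.2)]
```

Request:
{"fn": "carry_out", "kwargs": {"rows": [[[0,-0.3,5],[0,0,0],1],[[0,-0.3,10],[0,0,0],1],[[0,-0.3,13],[0,0,0],1],[[0,-0.3,14],[0,0,0],1],[[0,-0.3,14],[0,0,0],1],[[0,-0.3,14.4],[0,0,0],1],[[0,-0.3,14.7],[0,0,0],1],[[0,-0.3,15],[0,0,0],1],[[0,-0.3,15.2],[0,0,0],1],[[0,-0.3,15.3],[0,0,0],1],[[0,-0.3,15.4],[0,0,0],1],[[0,-0.3,15.4],[0,0,0],1]]}}

```text
clock: 37.6
tool_pos: [0.4576, 0.0342, 0.0424]
eef_rot: [-0.002, 1.0, 0.0, 0.001]
contact_force: [-0.0, -0.4, 10.5]
opening: 0.007
finger_force: 5.4
```

Request:
{"fn": "carry_out", "kwargs": {"rows": [[[0,0,0.1],[0,0,0],1],[[0,0,0.15],[0,0,0],1],[[0,0,0.15],[0,0,0],1]]}}

```text
clock: 37.9
tool_pos: [0.4576, 0.0342, 0.0421]
eef_rot: [-0.002, 1.0, 0.0, 0.002]
contact_force: [-2.1, 1.5, 27.9]
opening: 0.005
finger_force: 13.5
```

Request:
{"fn": "carry_out", "kwargs": {"rows": [[[0,0,-4],[0,0,0],1],[[0,0,-9],[0,0,0],0.5],[[0,0,-13],[0,0,0],0.55],[[0,0,-15],[0,0,0],0.55],[[0,0,-15],[0,0,0],0.55],[[0,0,-15],[0,0,0],0.55]]}}

```text
clock: 38.5
tool_pos: [0.4566, 0.0333, 0.1897]
eef_rot: [-0.001, 1.0, -0.0, -0.0]
contact_force: [0.4, 0.8, -0.5]
opening: 0.431
finger_force: 0.0
```

```bash
python3 - <<'E'
from h import *
print(r.get_state()["tool_pos"],r.get_state()["clock"])
d=snap(); pads(d); print(go([.5351,.0619,.12],np.radians(-4.8)))
E
```

```text
[0.45656832 0.03329772 0.18966537] 38.5
pad 1 dx,dy mm -2.7 1.1 ang 0.3 L 0.1294
pad 2 dx,dy mm -0.3 1.0 ang 0.1 L 0.1295
pad 3 dx,dy mm 0.5 1.2 ang -0.0 L 0.1294
[[-7.92, 2.84, 6.89], np.float64(-85.1)]
```

Recorded. Now the crank on pad 1 goes back.

Request:
{"fn": "carry_out", "kwargs": {"rows": [[[-7.9,3.1,0],[0,0,94.8],0.55],[[-7.9,3.1,0],[0,0,94.8],0.55],[[-7.9,3.1,0],[0,0,94.8],0.55],[[-7.9,3.1,0],[0,0,94.8],0.55],[[-7.9,3.1,0],[0,0,94.8],0.55],[[-7.9,3.1,0],[0,0,94.8],0.55],[[-7.9,3.1,0],[0,0,94.8],0.55],[[-7.9,3.1,0],[0,0,94.8],0.55],[[-7.9,3.1,0],[0,0,94.8],0.55],[[-7.9,3.1,0],[0,0,94.8],0.55],[[-7.9,3.1,4],[0,0,94.8],0.55],[[-7.9,3.1,8],[0,0,94.8],0.55]]}}

```text
clock: 39.75
tool_pos: [0.5359, 0.0651, 0.1083]
eef_rot: [0.736, 0.677, -0.0, 0.001]
contact_force: [0.6, -0.1, -0.4]
opening: 0.449
finger_force: 0.0
```

Request:
{"fn": "carry_out", "kwargs": {"rows": [[[0,0,0],[0,0,0],0.55],[[0,0,0],[0,0,0],0.55],[[0,0,0],[0,0,0],0.55]]}}

```text
clock: 40.05
tool_pos: [0.5365, 0.0652, 0.111]
eef_rot: [0.735, 0.678, 0.001, 0.001]
contact_force: [0.7, 1.4, 0.2]
opening: 0.45
finger_force: 0.0
```

```bash
python3 -c "
from h import *
print(r.get_state()['tool_pos'],go([.5358,.0645,.0352],np.radians(-4.8)))"
```

```text
[0.53652783 0.06522931 0.11102042] [[-0.08, -0.08, 7.58], np.float64(0.2)]
```

Request:
{"fn": "carry_out", "kwargs": {"newtons": 55, "rows": [[[0,0,3],[0,0,0],0.55],[[0,0,6],[0,0,0],0.55],[[0,0,7.5],[0,0,0],0.55],[[0,0,7.5],[0,0,0],0.55],[[0,0,7.5],[0,0,0],0.55],[[0,0,7.5],[0,0,0],1],[[0,0,7.5],[0,0,0],1],[[0,0,7.5],[0,0,0],1],[[0,0,7.5],[0,0,0],1],[[0,0,7.5],[0,0,0],1]]}}

```text
clock: 41.05
tool_pos: [0.5358, 0.0652, 0.0358]
eef_rot: [0.735, 0.678, 0.0, 0.0]
contact_force: [-0.8, -0.5, 6.4]
opening: 0.196
finger_force: 55.0
```

Request:
{"fn": "carry_out", "kwargs": {"rows": [[[0,0,-0.5],[0,0,0],1],[[0,0,-1],[0,0,0],1],[[0,0,-1.8],[0,0,0],1],[[0,0,-2.6],[0,0,0],1],[[0,0,-2.8],[0,0,0],1],[[0,0,-2.8],[0,0,0],1]]}}

```text
clock: 41.65
tool_pos: [0.5361, 0.0652, 0.0635]
eef_rot: [0.735, 0.678, 0.0, 0.0]
contact_force: [-0.1, -0.0, -8.4]
opening: 0.195
finger_force: 55.0
```

```bash
python3 avg.py; python3 - <<'E'
from h import *
t=np.array([.433,.341])+.032*np.array([0,-1.]); print(go([*t,.005],np.radians(-4.8)))
d=snap("side")
cv2.imwrite('pics/p10.png',cv2.resize(d['image'][150:270,220:380,::-1],None,fx=4,fy=4,interpolation=cv2.INTER_CUBIC))
E
```

```text
Ftool [ 0.16 -0.1   7.44] [0.2  0.34 0.32] Mtool [ 0.065 -0.081  0.011] [0.025 0.023 0.029] [0.5356 0.0651 0.0627] 41.95
[[23.48, -12.19, 5.77], np.float64(0.2)]
```

View pics/p10.png

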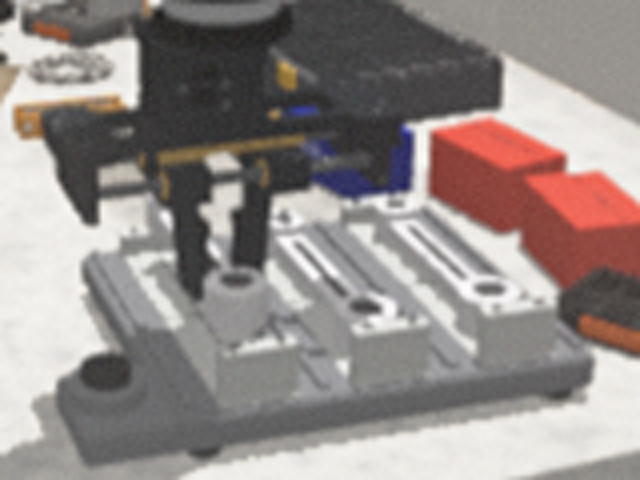

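The crank is lifted level off pad 1. Carrying it back to the bench.

Request:
{"fn": "carry_out", "kwargs": {"rows": [[[1,0,-0.2],[0,0,0],1],[[3,0,-0.2],[0,0,0],1],[[5.5,-1,-0.2],[0,0,0],1],[[8,-3,-0.2],[0,0,0],1],[[10.5,-5,-0.2],[0,0,0],1],[[13,-7,-0.2],[0,0,0],1],[[15.5,-9,-0.2],[0,0,0],1],[[17.5,-11,-0.2],[0,0,0],1],[[18.5,-12.2,-0.2],[0,0,0],1],[[18.5,-12.2,0],[0,0,0],1],[[18.5,-12.2,0],[0,0,0],1],[[18.5,-12.2,0],[0,0,0],1]]}}

```text
clock: 43.2
tool_pos: [0.4302, 0.2587, 0.0631]
eef_rot: [0.736, 0.677, 0.0, 0.001]
contact_force: [0.1, -0.1, -8.2]
opening: 0.196
finger_force: 55.0
```

Request:
{"fn": "carry_out", "kwargs": {"rows": [[[0,0,1],[0,0,0],1],[[0,0,2],[0,0,0],1],[[0,0,3],[0,0,0],1],[[0,0,4],[0,0,0],1],[[0,0,5],[0,0,0],1],[[0,0,5.4],[0,0,0],1],[[0,0,5.7],[0,0,0],1],[[0,0,5.7],[0,0,0],1],[[0,0,5.7],[0,0,0],1]]}}

```text
clock: 44.1
tool_pos: [0.4293, 0.2596, 0.0062]
eef_rot: [0.735, 0.678, 0.0, 0.0]
contact_force: [-0.4, -0.6, -7.4]
opening: 0.194
finger_force: 55.0
```

```bash
python3 st.py
```

```text
pos [0.4293 0.2596 0.0062] F [-0.37 -0.59 -7.36] Mtool [ 0.007 -0.065 -0.021] Mworld [-0.064  0.012  0.021] open mm 17.04226122609395 ff 54.997254610061646 t 44.1
```

Request:
{"fn": "carry_out", "kwargs": {"rows": [[[0,0,0.1],[0,0,0],1],[[0,0,0.1],[0,0,0],1],[[0,0,0.1],[0,0,0],0.55],[[0,0,0.1],[0,0,0],0.55],[[0,0,0.1],[0,0,0],0.55],[[0,0,-4],[0,0,0],0.55],[[0,0,-9],[0,0,0],0.55],[[0,0,-11],[0,0,0],0.55]]}}

```text
clock: 44.9
tool_pos: [0.4305, 0.26, 0.1192]
eef_rot: [0.735, 0.678, 0.002, 0.0]
contact_force: [0.0, -0.5, -0.0]
opening: 0.45
finger_force: 0.0
```

Request:
{"fn": "carry_out", "kwargs": {"rows": [[[-12,19.8,0],[0,0,0],0.55],[[-12,19.8,0],[0,0,0],0.55],[[-12,19.8,0],[0,0,0],0.55],[[-12,19.8,0],[0,0,0],0.55],[[-12,19.8,0],[0,0,0],0.55],[[-12,19.8,0],[0,0,0],0.55],[[-12,19.8,0],[0,0,0],0.55],[[-12,19.8,0],[0,0,0],0.55]]}}

```text
clock: 45.7
tool_pos: [0.6152, 0.1255, 0.1157]
eef_rot: [0.734, 0.679, -0.0, -0.001]
contact_force: [-1.3, 0.5, -0.6]
opening: 0.45
finger_force: 0.0
```

```bash
python3 -c "
from h import *
print(r.get_state()['tool_pos'],go([.6167,.1234,.0355],np.radians(-4.8)))
d=snap();pads(d)
for c in cranks(d): print(c['o'],c['yaw'])"
```

```text
[0.61519157 0.12552024 0.1157219 ] [[-0.21, 0.18, 8.02], np.float64(0.3)]
pad 2 dx,dy mm -0.3 0.9 ang 0.1 L 0.1294
[0.4327674  0.29395182] -1.6485536375695162
[0.78805567 0.49132626] -1.5500017645777469
```

Request:
{"fn": "carry_out", "kwargs": {"newtons": 55, "rows": [[[-0.1,0.1,3],[0,0,0],0.55],[[-0.1,0.1,6],[0,0,0],0.55],[[-0.1,0.1,8],[0,0,0],0.55],[[-0.1,0.1,8],[0,0,0],0.55],[[-0.1,0.1,8],[0,0,0],0.55],[[-0.1,0.1,8],[0,0,0],1],[[-0.1,0.1,8],[0,0,0],1],[[-0.1,0.1,8],[0,0,0],1],[[-0.1,0.1,8],[0,0,0],1],[[-0.1,0.1,8],[0,0,0],1]]}}

```text
clock: 46.75
tool_pos: [0.6169, 0.123, 0.0368]
eef_rot: [0.735, 0.678, -0.0, -0.001]
contact_force: [-3.6, 0.5, 6.9]
opening: 0.195
finger_force: 55.0
```

Request:
{"fn": "carry_out", "kwargs": {"rows": [[[0,0,-0.5],[0,0,0],1],[[0,0,-1],[0,0,0],1],[[0,0,-1.8],[0,0,0],1],[[0,0,-2.6],[0,0,0],1],[[0,0,-2.8],[0,0,0],1],[[0,0,-2.8],[0,0,0],1]]}}

```text
clock: 47.35
tool_pos: [0.6181, 0.1228, 0.0646]
eef_rot: [0.735, 0.678, 0.001, 0.0]
contact_force: [0.0, -0.2, -7.7]
opening: 0.199
finger_force: 55.0
```

```bash
python3 avg.py; python3 - <<'E'
from h import *
print(go([.544,.3697,.005],np.radians(-4.8)))
E
```

```text
Ftool [-0.25 -0.2   7.02] [0.51 0.5  0.41] Mtool [ 0.071 -0.04   0.004] [0.031 0.037 0.033] [0.6174 0.1227 0.0637] 47.65
[[24.03, -9.31, 5.87], np.float64(0.2)]
```

Request:
{"fn": "carry_out", "kwargs": {"rows": [[[1,0,0],[0,0,0],1],[[3,0,0],[0,0,0],1],[[6,-0.5,0],[0,0,0],1],[[9,-1.5,0],[0,0,0],1],[[12,-3,0],[0,0,0],1],[[15,-5,0],[0,0,0],1],[[18,-7,0],[0,0,0],1],[[21,-8.5,0],[0,0,0],1],[[23,-9.3,0],[0,0,0],1],[[24,-9.3,0],[0,0,0],1],[[24,-9.3,0],[0,0,0],1],[[24,-9.3,0],[0,0,0],1]]}}

```text
clock: 48.85
tool_pos: [0.5455, 0.3674, 0.0638]
eef_rot: [0.736, 0.677, -0.0, 0.001]
contact_force: [0.3, -0.7, -7.6]
opening: 0.198
finger_force: 55.0
```

Request:
{"fn": "carry_out", "kwargs": {"rows": [[[0,0,1],[0,0,0],1],[[0,0,2],[0,0,0],1],[[0,0,3],[0,0,0],1],[[0,0,4],[0,0,0],1],[[0,0,5],[0,0,0],1],[[0,0,5.4],[0,0,0],1],[[0,0,5.7],[0,0,0],1],[[0,0,5.7],[0,0,0],1],[[0,0,5.7],[0,0,0],1]]}}

```text
clock: 49.75
tool_pos: [0.5448, 0.3698, 0.0073]
eef_rot: [0.735, 0.678, 0.001, 0.0]
contact_force: [-0.4, -0.0, -7.4]
opening: 0.194
finger_force: 55.0
```

```bash
python3 st.py
```

```text
pos [0.5448 0.3698 0.0073] F [-0.45 -0.04 -7.43] Mtool [ 0.085 -0.024  0.023] Mworld [-0.017  0.087 -0.023] open mm 17.107402800914052 ff 54.99743163585663 t 49.75
```

Request:
{"fn": "carry_out", "kwargs": {"rows": [[[0,0,0.2],[0,0,0],1],[[0,0,0.2],[0,0,0],1],[[0,0,0.2],[0,0,0],0.55],[[0,0,0.2],[0,0,0],0.55],[[0,0,0.2],[0,0,0],0.55],[[0,0,-4],[0,0,0],0.55],[[0,0,-9],[0,0,0],0.55],[[0,0,-11],[0,0,0],0.55]]}}

```text
clock: 50.55
tool_pos: [0.5469, 0.3709, 0.1216]
eef_rot: [0.735, 0.678, 0.004, 0.001]
contact_force: [1.0, 0.0, -0.9]
opening: 0.45
finger_force: 0.0
```

Request:
{"fn": "carry_out", "kwargs": {"rows": [[[-27.2,16.8,0],[0,0,0],0.55],[[-27.2,16.8,0],[0,0,0],0.55],[[-27.2,16.8,0],[0,0,0],0.55],[[-27.2,16.8,0],[0,0,0],0.55],[[-27.2,16.8,0],[0,0,0],0.55],[[-27.2,16.8,0],[0,0,0],0.55],[[-27.2,16.8,0],[0,0,0],0.55],[[-27.2,16.8,0],[0,0,0],0.55],[[-27.2,16.8,0],[0,0,0],0.55],[[-27.2,16.8,0],[0,0,0],0.55]]}}

```text
clock: 51.55
tool_pos: [0.6888, 0.0886, 0.1169]
eef_rot: [0.734, 0.679, 0.001, -0.001]
contact_force: [-0.8, 0.7, 0.2]
opening: 0.448
finger_force: 0.0
```

```bash
python3 -c "
from h import *
print(r.get_state()['tool_pos'],go([.6892,.0845,.0355],np.radians(-4.8)))
d=snap();pads(d)
for c in cranks(d): print(c['o'],c['yaw'])"
```

```text
[0.68882132 0.0886467  0.1168916 ] [[-0.43, 0.08, 8.14], np.float64(0.4)]
[0.17369288 0.2716372 ] -1.7166334574660063
[0.43277618 0.29400291] -1.6487230706859077
[0.54307439 0.33737289] -1.6497546558533658
[0.78808731 0.49138585] -1.550548392193551
```

Request:
{"fn": "carry_out", "kwargs": {"newtons": 55, "rows": [[[-0.2,0.1,3],[0,0,0],0.55],[[-0.2,0.1,6],[0,0,0],0.55],[[-0.2,0.1,8.1],[0,0,0],0.55],[[-0.2,0.1,8.1],[0,0,0],0.55],[[-0.2,0.1,8.1],[0,0,0],0.55],[[-0.2,0.1,8.1],[0,0,0],1],[[-0.2,0.1,8.1],[0,0,0],1],[[-0.2,0.1,8.1],[0,0,0],1],[[-0.2,0.1,8.1],[0,0,0],1],[[-0.2,0.1,8.1],[0,0,0],1]]}}

```text
clock: 52.6
tool_pos: [0.69, 0.083, 0.037]
eef_rot: [0.735, 0.678, -0.0, -0.001]
contact_force: [-4.1, 0.9, 6.6]
opening: 0.194
finger_force: 55.0
```

Request:
{"fn": "carry_out", "kwargs": {"rows": [[[0,0,-0.5],[0,0,0],1],[[0,0,-1],[0,0,0],1],[[0,0,-1.8],[0,0,0],1],[[0,0,-2.6],[0,0,0],1],[[0,0,-2.8],[0,0,0],1],[[0,0,-2.8],[0,0,0],1]]}}

```text
clock: 53.2
tool_pos: [0.6912, 0.0828, 0.0647]
eef_rot: [0.735, 0.678, 0.001, 0.0]
contact_force: [-0.8, -0.0, -7.2]
opening: 0.199
finger_force: 55.0
```

```bash
python3 avg.py; python3 - <<'E'
from h import *
print(go([.628,.345,.005],np.radians(-4.8)))
E
```

```text
Ftool [-0.01  0.19  7.45] [0.49 0.43 0.47] Mtool [ 0.073 -0.079  0.013] [0.03  0.018 0.026] [0.6905 0.0827 0.0636] 53.5
[[25.64, -8.34, 5.87], np.float64(0.2)]
```

Request:
{"fn": "carry_out", "kwargs": {"rows": [[[1,0,0],[0,0,0],1],[[3,-1,0],[0,0,0],1],[[6,-2.5,0],[0,0,0],1],[[9,-4.5,0],[0,0,0],1],[[12,-6.5,0],[0,0,0],1],[[15,-8,0],[0,0,0],1],[[18,-8.6,0],[0,0,0],1],[[21,-8.6,0],[0,0,0],1],[[24,-8.6,0],[0,0,0],1],[[25.6,-8.6,0],[0,0,0],1],[[25.6,-8.6,0],[0,0,0],1],[[25.6,-8.6,0],[0,0,0],1]]}}

```text
clock: 54.7
tool_pos: [0.6249, 0.3454, 0.0636]
eef_rot: [0.735, 0.678, -0.0, -0.0]
contact_force: [0.1, -0.5, -7.3]
opening: 0.194
finger_force: 55.0
```

Request:
{"fn": "carry_out", "kwargs": {"rows": [[[0,0,1],[0,0,0],1],[[0,0,2],[0,0,0],1],[[0,0,3],[0,0,0],1],[[0,0,4],[0,0,0],1],[[0,0,5],[0,0,0],1],[[0,0,5.4],[0,0,0],1],[[0,0,5.8],[0,0,0],1],[[0,0,5.8],[0,0,0],1],[[0,0,5.8],[0,0,0],1]]}}

```text
clock: 55.6
tool_pos: [0.6252, 0.3446, 0.007]
eef_rot: [0.735, 0.678, -0.0, -0.0]
contact_force: [-4.3, -2.5, 2.7]
opening: 0.193
finger_force: 55.0
```

```bash
python3 st.py
```

```text
pos [0.6252 0.3446 0.007 ] F [-4.25 -2.47  2.68] Mtool [ 1.077 -0.691  0.029] Mworld [-0.602  1.129 -0.029] open mm 16.988887523322806 ff 55.000231862068176 t 55.6
```

Request:
{"fn": "carry_out", "kwargs": {"rows": [[[0,0,0],[0,0,0],0.55],[[0,0,0],[0,0,0],0.55],[[0,0,0],[0,0,0],0.55],[[0,0,-4],[0,0,0],0.55],[[0,0,-9],[0,0,0],0.55],[[0,0,-14],[0,0,0],0.55],[[5,0,-18],[0,0,0],0.55]]}}

```text
clock: 56.3
tool_pos: [0.6334, 0.377, 0.1825]
eef_rot: [0.738, 0.675, 0.001, 0.004]
contact_force: [2.5, 0.3, 0.4]
opening: 0.443
finger_force: 0.0
```

Request:
{"fn": "carry_out", "kwargs": {"rows": [[[14,-30,0],[0,0,0],0.5],[[14,-30,0],[0,0,0],0.5],[[14,-30,0],[0,0,0],0.5],[[14,-30,0],[0,0,0],0.5],[[14,-30,0],[0,0,0],0.5],[[14,-30,0],[0,0,0],0.5],[[14,-30,0],[0,0,0],0.5],[[14,-30,0],[0,0,0],0.5],[[14,-30,0],[0,0,0],0.5],[[14,-30,0],[0,0,0],0.5]]}}

```text
clock: 57.3
tool_pos: [0.3433, 0.5466, 0.1776]
eef_rot: [0.736, 0.677, 0.001, 0.001]
contact_force: [0.6, 0.6, 0.4]
opening: 0.503
finger_force: 0.0
```

```bash
python3 - <<'E'
from h import *
print(r.get_state()['tool_pos'])
d=snap()
for c in cranks(d): print(c['o'],np.degrees(c['yaw']),c['L'],np.linalg.norm(c['o']-PC))
cv2.imwrite("pics/p11.png",np.hstack([cv2.resize(d["image"][60:260,130:390,::-1],None,fx=1.5,fy=1.5),cv2.resize(snap("side")["image"][130:280,170:400,::-1],(390,300))]))
E
```

```text
[0.34334364 0.54660069 0.17756221]
[ 0.25631325 -0.14404569] -14.015664650548388 0.13090280412088126 0.42731292075327953
[0.43276276 0.2939341 ] -94.43489450567773 0.12894764680565532 0.27248094913855786
[0.54308581 0.3373069 ] -94.51302645842 0.12949626477967432 0.2569984160262022
[0.62598876 0.34532041] -94.55169410925467 0.1288994679820934 0.2554162018379071
[0.78808262 0.49132474] -88.7919990629275 0.1298622314590867 0.43739039200960356
```

View pics/p11.png

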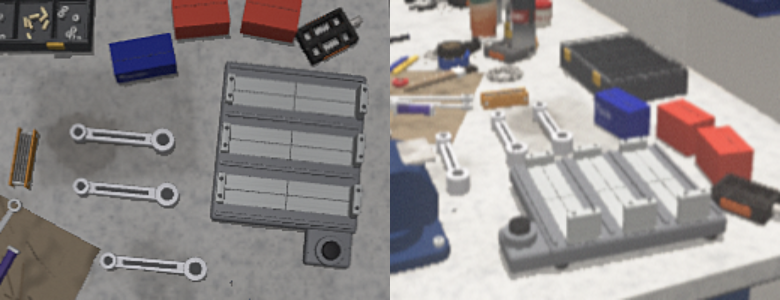

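All three cranks lie flat on the bench, more than 250 mm from the scale, and the carton, caliper and hex set look undisturbed. The button is up and the robot touches nothing, so I'm handing in.

```bash
python3 -c "
from plant import r
print(r.finish_job())"
```

```text
the job is handed in; nothing more can be done
None
```

The job is handed in: I zeroed the scale, laid all three cranks on their pads (within about 3 mm of centre by camera), pressed record, and laid them back flat on the open bench about 255 mm or more from the scale's middle; the hand-in returned no verdict.

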